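# Swing the U-bolt down in the grip and drop it over the tube

### The job

Strap the aluminium tube down with the steel U-bolt. Pinch the U-bolt firmly by the two ends of its brass T-head and lift it level, clear of the bench; then ease the grip so that its legs swing down about the fingers, and tighten again once it hangs straight, still up in the air. Lower it astride the tube with both legs through the two holes of the blue stand until its bow rests fully down on the tube, let go, and leave the tube in its cradle and the block, tin and bolt where they are.

Things in the scene. Friction and masses are not known exactly. Their poses are not given: they have to be found in the camera images.
- ubolt: steel U-bolt, about 0.24 kg, lying flat at the start (head centre 10 mm, leg tips' centre 6 mm above the bench). Own x from head towards leg tips, y across the legs, z square to the U. Bars 12 mm; legs 50 mm apart centre to centre, 38 mm clear; half-round bow; neck 10 mm thick from bow to a brass T-head. Origin 10 mm under the head's centre. Head centre to leg tips 141 mm, to outside of bow 24 mm
- ubolt_head (a point): centre of the U-bolt's brass T-head, a bar along y, 20 mm thick, 30 mm over its round ends. The ends are the grip faces: it can pivot about y between the fingers. Centre of mass 56 mm from here towards the legs, so held level it pulls with about 0.13 Nm: a firm grip (about 100 N) holds it; eased in small steps it swings; swinging fast it may slip down the pads. Axes as ubolt
- ubolt_feet (a point): point midway between the two round leg tips, 141 mm from ubolt_head along the U-bolt's x; axes as ubolt
- stand_saddle (a point): blue steel stand, fixed; middle of its block's top face, 78 mm above the bench. x along the tube, y from hole to hole, z up. Block 70x112x35 mm; two upright through holes, 16 mm wide, at x 0, y +-25 mm, open below. Cradle ears at x +-27 mm, 12 mm thick, 50 mm over y, 100 mm above the bench. U-bolt fully down: head centre 74 mm above this point, leg tips 11 mm above the bench
- tube: aluminium tube, 32 mm diameter, 150 mm long, 0.4 kg, lying loose in the cradle of the stand. Origin at its middle on its axis, 100 mm above the bench; x along it; its top is 116 mm above the bench
- rubber_block: bystander: black rubber sanding block, 85 x 98 x 26 mm, origin under its middle
- nail_tin: bystander: open metal tin, 66 mm diameter, 48 mm high, origin under its middle
- hex_bolt: bystander: steel hexagon bolt, 50 mm long, 19 mm across its head, lying; origin under its middle

How it is judged:
By the outcome, as a careful person would: the job done as asked, in the order asked, and still so for the second after the job is handed in, with the robot touching nothing.
It also fails if it takes over 58 s, if anything falls off the work surface, if the arm or the gripper's body presses on something with over 40 N, if the wrist force passes 120 N, or if a joint passes its speed limit or range.

### The arm

A 6-joint arm with a two-finger parallel gripper is mounted at the origin on the work surface; the furniture and walls round the work are solid. World frame = base frame: x ahead of the robot, y to its left, z up, the work surface at z = 0. Lengths are in m, angles in degrees, forces in N, time in s.
With the tool pointing down it reaches from about 0.3 to 0.75 m from the base axis. Payload 8.5 kg.
Tool frame: the origin (TCP) lies midway between the tips of the shut fingers; the grasp point (between the pads) lies 19 mm behind it; z points along the fingers, y is the line along which they close (so a half turn about z gives the same grasp; the last joint's range is limited). The gripper opens to 85 mm and grips with 20 to 120 N. Pads are 22 mm wide; open, the fingers measure 114 mm over their backs; the gripper's body (76 mm by 85 mm) begins 54 mm behind the grasp point. The pads swing forward as they close: fully open they stand 13 mm farther back than shut.
Start: joints at [63.18, 21.807, 74.336, -0, 83.858, -12.336], TCP at [0.138, 0.533, 0.231] pointing down, gripper open.
Joint ranges: [-178.18, 178.18], [-50.72, 133.34], [12.68, 142.11], [-81.47, 261.47], [9.98, 163.14], [-165.26, 165.26]. Speed limits (degrees/s): [136.94, 136.94, 180, 180, 180, 180].

### API

Orientations are given as a 3x3 rotation matrix whose columns are the frame's x, y, z axes.
In Python, from rig import manip, optics gives the robot as it stands.
- The arm moves only by the tool send_rows, never from a script. Its argument "series" is one flat list of numbers, 7 for each row, row after row: the shift along the tool's x, y, z in cm, then the turn, a rotation vector about the tool's x, y, z in rad, then the closure, from 0 (fully open) to 1 (shut). In form: [dx, dy, dz, rx, ry, rz, gripper, dx, dy, dz, rx, ry, rz, gripper, ...]. A call has 1 to 10 rows; each row is the pose to reach, as a shift and turn from the pose commanded when the call began, along the tool's axes at that moment; what a row does not reach only later rows make up. A row lasts 1/10 s, in which the tool goes at most 50 mm and 8.59 degrees, less where a joint would pass 70% of its speed; a pose out of reach is approached as far as the arm can. A call with a gripper value outside its range is refused whole. The fingers move at their own pace and stop on an object; "squeeze" is the grip in N (left out, the last holds). Time passes only in rows, so rows that repeat a pose let the fingers close. It gives the time, the measured TCP pose, the force, the opening and the grip force at its end, in the units of the state.
- manip.read_state(): the state, without advancing time (a new reading comes with each control period).
- optics.grab_frame(name): name is "side" or "top"; returns a dict with "pixels" (384x512x3 uint8, red, green, blue), "fx", "fy", "cx", "cy" (pixels), "R" (3x3) and "t" (3): a world point X has camera coordinates R X + t. Camera axes: x right, y down, z forward; pixel columns grow to the right and rows downward; lengths in m; the calibration is good to about 2 mm. A picture is of the moment at which its call begins. There is no depth.
- manip.hand_in(): hands the job in; it is judged then, once.
The state is a dict: "time_s": time; "joint_pos": joint angles; "qvel": joint speeds; "joint_efforts": joint torques, N m; "ee_pos": TCP position; "eef_rot": TCP orientation; "wrist_force": force on the tool from outside, world axes, zero at the start; "moment": the same for the moment, N m; "opening": opening from 0.0 (shut) to 1.0 (fully open); "gripper_force": force on a finger pad.
Only numpy, scipy, OpenCV 4.12 (cv2) and the standard library are available. Lean on these libraries where they do the work, as an engineer would, in place of code of your own. Each camera call takes 0.05 s, during which the arm holds its last target. There are 200 camera calls.

## Working session

There is one attempt and no reset: what is moved stays moved. The work goes in short steps, Python scripts to look and compute and a tool call to move; the robot and the scene stay as the last step left them, time stands still between calls to the robot, and variables do not carry over. Pictures are saved under pics/ and viewed, at most 10 in all, crops included, and the job is handed in when it is done.

Besides the shell and the picture viewer there is one more tool, called after ">>>" in YAML: its name, and indented under it one key for each argument. send_rows: Moves the arm, as the interface text tells. Its arguments: {"type":"object","properties":{"series":{"type":"array"},"squeeze":{"type":"number"}},"required":["series"]}

```bash
mkdir -p pics; cat > h.py <<'E'
import numpy as np, cv2
from rig import manip, optics
def grab(n):
    f=optics.grab_frame(n); f={k:(np.array(v) if k in('R','t') else v) for k,v in f.items()}; return f
def save(f,name,crop=None,s=1):
    im=cv2.cvtColor(np.asarray(f['pixels']),cv2.COLOR_RGB2BGR)
    if crop: x0,y0,x1,y1=crop; im=im[y0:y1,x0:x1]
    cv2.imwrite('pics/'+name,cv2.resize(im,None,fx=s,fy=s,interpolation=cv2.INTER_CUBIC))
def ray(f,u,v):
    d=f['R'].T@np.array([(u-f['cx'])/f['fx'],(v-f['cy'])/f['fy'],1]); return -f['R'].T@f['t'],d
def onz(f,u,v,z):
    c,d=ray(f,u,v); return c+d*(z-c[2])/d[2]
def proj(f,X):
    p=f['R']@np.array(X)+f['t']; return np.array([f['fx']*p[0]/p[2]+f['cx'],f['fy']*p[1]/p[2]+f['cy']])
E
python3 - <<'E'
from h import *
fs=[grab(n) for n in('top','side')]
for f in fs: print(f['fx'],-f['R'].T@f['t'],f['R'].round(3).tolist())
im=np.vstack([f['pixels'] for f in fs])
cv2.imwrite('pics/top0.png',cv2.cvtColor(fs[0]['pixels'],4)); cv2.imwrite('pics/side0.png',cv2.cvtColor(fs[1]['pixels'],4))
s=manip.read_state();print(s)
E
```

```text
382.0017926766623 [0.42190833 0.00916758 1.10305693] [[-0.011, -1.0, 0.017], [-0.986, 0.008, -0.166], [0.166, -0.018, -0.986]]
395.39719891805424 [ 0.39815731 -0.62088606  0.65846678] [[0.952, -0.306, -0.003], [-0.203, -0.624, -0.754], [0.229, 0.718, -0.657]]
{'time_s': 0.1, 'joint_pos': array([ 6.31789275e+01,  2.18393578e+01,  7.43800590e+01,  7.40741811e-04,
        8.38585336e+01, -1.23350357e+01]), 'qvel': array([-0.05860802, -0.00861357, -0.22718865,  0.05008157,  0.10314928,
        0.01147152]), 'joint_efforts': array([ 4.29170992e-03, -4.49218476e+01, -2.31654400e+01, -1.42253448e-04,
        3.75534451e-03, -2.92210757e-05]), 'ee_pos': array([0.13744898, 0.53227491, 0.23075471]), 'eef_rot': array([[-9.68208188e-01,  2.50144987e-01, -6.25333134e-04],
       [ 2.50145585e-01,  9.68207481e-01, -1.20833017e-03],
       [ 3.03194483e-04, -1.32633949e-03, -9.99999074e-01]]), 'wrist_force': array([0.35314996, 1.08652688, 0.03827627]), 'moment': array([-0.02513381, -0.02336635, -0.00924629]), 'gripper_force': 0.0, 'opening': 0.9971239980012205}
```

View pics/top0.png

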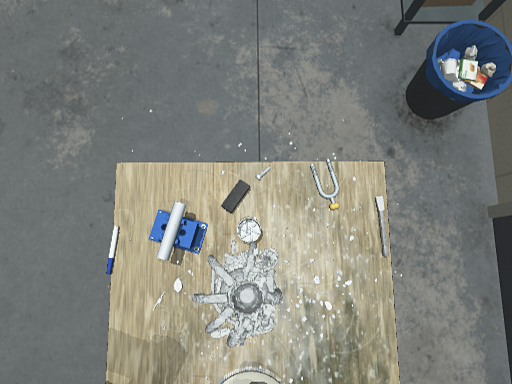

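View pics/side0.png

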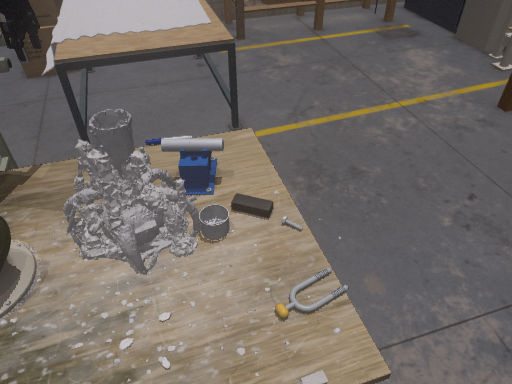

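The top view shows the U-bolt, with its brass head at about (334,206) and leg tips at (314,167) and (334,161). The blue stand with its tube is at (178,231), the block at (236,196), the tin at (249,230) and the bolt at (263,173). The side view shows the head at (282,311) and the stand at (197,170). A rough silvery sculpture stands at about (247,295) in the top view.

```bash
python3 - <<'E'
from h import *
T=grab('top');S=grab('side')
print('origin',proj(T,[0,0,0]),proj(S,[0,0,0]),'tcp',proj(T,[.138,.533,.231]),proj(S,[.138,.533,.231]))
print('sculpt base',onz(T,247,330,0), onz(T,247,295,.25))
for n,f in(('T',T),('S',S)):
    hsv=cv2.cvtColor(f['pixels'],cv2.COLOR_RGB2HSV)
    m=cv2.inRange(hsv,(14,150,110),(28,255,255))
    k,l,st,c=cv2.connectedComponentsWithStats(m)
    for i in range(1,k):
        if st[i,4]>25: print(n,'brass',st[i],c[i],onz(f,*c[i],.010))
    m=cv2.inRange(hsv,(100,140,50),(125,255,255))
    k,l,st,c=cv2.connectedComponentsWithStats(m)
    for i in range(1,k):
        if st[i,4]>100: print(n,'blue',st[i],c[i],onz(f,*c[i],.05))
print('tips',onz(T,314,167,.006),onz(T,334,161,.006),'S',onz(S,328,271,.006),onz(S,346,289,.006))
a=T['pixels'][150:270,140:240];b=T['pixels'][150:220,300:350]
o=np.hstack([cv2.resize(a,None,fx=4,fy=4,interpolation=2),cv2.resize(b[:, :],(343,480),interpolation=2)])
cv2.imwrite('pics/c1.png',cv2.cvtColor(o[:, :800],4))
a=S['pixels'][125:205,150:250];b=S['pixels'][255:335,265:365]
cv2.imwrite('pics/c2.png',cv2.cvtColor(cv2.resize(np.hstack([a,b]),None,fx=4,fy=4,interpolation=2),4))
E
```

```text
origin [250.71652463 414.86013951] [-25.51478918 284.66008   ] tcp [ -2.05690513 394.05111059] [33.64571962 59.31343708]
sculpt base [0.21611908 0.00800928 0.        ] [0.33511383 0.007638   0.25      ]
T blue [ 426   20   86   82 3786] [470.5451664   57.83888008] [ 0.99562568 -0.66912503  0.05      ]
T blue [149 210  21  32 359] [159.13649025 225.53760446] [0.50243245 0.24651938 0.05      ]
T blue [173 217  35  36 718] [189.33983287 234.51392758] [0.47710269 0.16353116 0.05      ]
S brass [267  30 107  15 193] [321.12953368  36.95336788] [1.2051851  0.99286929 0.01      ]
S brass [451  81  53  12 180] [477.61111111  87.06111111] [1.52856679 0.37545205 0.01      ]
S brass [373  97  56  14 192] [400.61458333 103.33333333] [1.20398121 0.35837996 0.01      ]
S brass [255 109 120  27 470] [311.46382979 121.99787234] [0.87542138 0.34203101 0.01      ]
S brass [276 304  12  12  83] [281.55421687 308.97590361] [ 0.56007482 -0.24528649  0.01      ]
S blue [179 156  29  10 209] [193.3062201 161.6076555] [0.48301472 0.19982167 0.05      ]
tips [ 0.67382009 -0.19366396  0.006     ] [ 0.69158562 -0.25374804  0.006     ] S [ 0.68094678 -0.19015879  0.006     ] [ 0.69570748 -0.24030531  0.006     ]
```

View pics/c1.png

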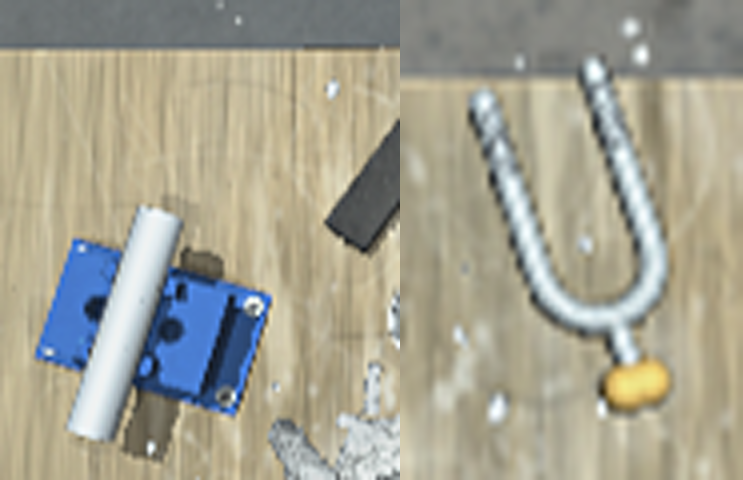

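View pics/c2.png

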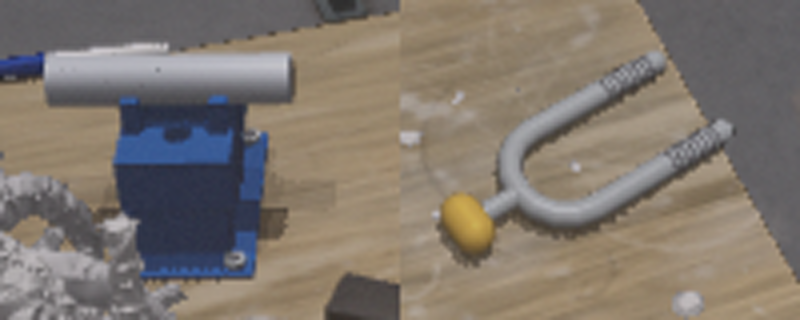

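The crops show the stand's two holes at about (164.2,226.7) and (182.7,232.5) in the top image. The U-bolt tips are at (312.1,164.6) and (328.3,159.6) and the head at (334.5,206.3). The tips lie close to the far bench edge.

```bash
python3 - <<'E'
from h import *
T=grab('top');S=grab('side')
def tri(a,b):
    c1,d1=ray(T,*a);c2,d2=ray(S,*b)
    k=np.linalg.lstsq(np.c_[d1,-d2],c2-c1,rcond=None)[0]
    p,q=c1+k[0]*d1,c2+k[1]*d2; return ((p+q)/2).round(4),np.linalg.norm(p-q).round(4)
print('sculpt top',tri((247,295),(112,118)))
for n,p in (('hd',(334.5,206.3)),('t1',(312.1,164.6)),('t2',(328.3,159.6))): print(n,onz(T,*p,.010 if n=='hd' else .006).round(4))
for n,p in (('hd',(282,311)),('t1',(329,270.5)),('t2',(346,287.5))): print('S',n,onz(S,*p,.010 if n=='hd' else .006).round(4))
h1,h2=onz(T,164.2,226.7,.078),onz(T,182.7,232.5,.078)
print('holes',h1,h2,np.linalg.norm(h1-h2),(h1+h2)/2)
# tube ends in top crop at axis height .1: minAreaRect of light mask
hsv=cv2.cvtColor(T['pixels'],cv2.COLOR_RGB2HSV)
m=np.zeros(hsv.shape[:2],np.uint8); m[195:268,150:192]=cv2.inRange(hsv,(0,0,130),(180,40,255))[195:268,150:192]
c=max(cv2.findContours(m,0,2)[0],key=cv2.contourArea); r=cv2.minAreaRect(c); b=cv2.boxPoints(r);print(r)
B=[onz(T,*p,.104)for p in b]; print(np.round(B,3).tolist(), 'mean',np.mean(B,0))
print([np.linalg.norm(B[i]-B[i-1]).round(3) for i in range(4)])
for n,(u,v) in dict(block=(236,196),tin=(249,230),bolt=(263,173),pen=(113,250),chisel=(383,225)).items(): print(n,onz(T,u,v,.02).round(3))
E
```

```text
sculpt top (array([0.3402, 0.0077, 0.313 ]), np.float64(0.0027))
hd [ 0.5561 -0.248   0.01  ]
t1 [ 0.6811 -0.1883  0.006 ]
t2 [ 0.696 -0.237  0.006]
S hd [ 0.5594 -0.2495  0.01  ]
S t1 [ 0.6834 -0.1896  0.006 ]
S t2 [ 0.6973 -0.2372  0.006 ]
holes [0.49706097 0.22666124 0.078     ] [0.48115229 0.17715208 0.078     ] 0.052002329890458256 [0.48910663 0.20190666 0.078     ]
((170.2947998046875, 230.41619873046875), (11.832354545593262, 60.04579544067383), 17.818889617919922)
[[0.417, 0.241, 0.104], [0.565, 0.198, 0.104], [0.555, 0.168, 0.104], [0.408, 0.212, 0.104]] mean [0.48630514 0.20484364 0.104     ]
[np.float64(0.031), np.float64(0.154), np.float64(0.031), np.float64(0.154)]
block [0.587 0.036 0.02 ]
tin [0.49 0.   0.02]
bolt [ 0.654 -0.042  0.02 ]
pen [0.438 0.379 0.02 ]
chisel [ 0.5   -0.382  0.02 ]
```

>>> send_rows:
  series: [-2,-0.4,-0.8,0,0,0,0,-6,-1.2,-2.3,0,0,0,0,-10.5,-2.1,-4,0,0,-0.05,0,-15,-3,-5.7,0,0,-0.1,0,-19.5,-4,-7.4,0,0,-0.15,0,-24,-5,-9,0,0,-0.2,0,-28.5,-6.2,-11,0,0,-0.25,0,-33,-8,-13,0,0,-0.3,0,-36,-10.5,-13,0,0,-0.35,0,-39,-14,-13,0,0,-0.4,0]

```text
time_s: 1.3
ee_pos: [0.4816, 0.2983, 0.3611]
eef_rot: [[-0.989, -0.149, 0.0], [-0.149, 0.989, 0.0], [-0.0, 0.0, -1.0]]
wrist_force: [0.7, 0.8, -0.8]
opening: 1.005
gripper_force: 0.0
```

```bash
cat >> h.py <<'E'
from scipy.spatial.transform import Rotation as Ro
def delta(pos,yaw):
    "shift (cm) & turn (rad) in present tool axes to reach pos with tool down and tool y at yaw deg"
    s=manip.read_state();R=s['eef_rot'];a=np.radians(yaw)
    y=np.array([np.cos(a),np.sin(a),0]);z=np.array([0,0,-1]);x=np.cross(y,z)
    G=np.c_[x,y,z]
    print('t',s['time_s'],'tcp',s['ee_pos'].round(4),'j',s['joint_pos'].round(1),'F',s['wrist_force'].round(1),'op',round(s['opening'],3),'gf',s['gripper_force'])
    print('shift',(R.T@(np.array(pos)-s['ee_pos'])*100).round(2),'turn',Ro.from_matrix(R.T@G).as_rotvec().round(3))
E
python3 -c "
from h import *
delta((.58,.03,.36),106);delta((.5565,-.2495,.10),106)"
```

```text
t 1.3 tcp [0.4816 0.2983 0.3611] j [ 19.8  20.6  55.3   0.  104.1 -78.8] F [ 0.7  0.8 -0.8] op 1.005 gf 0.0
shift [ -5.73 -27.99   0.11] turn [ 0.    0.   -0.13]
t 1.3 tcp [0.4816 0.2983 0.3611] j [ 19.8  20.6  55.3   0.  104.1 -78.8] F [ 0.7  0.8 -0.8] op 1.005 gf 0.0
shift [  0.76 -55.29  26.11] turn [ 0.    0.   -0.13]
```

>>> send_rows:
  series: [-1,-4.5,0,0,0,-0.05,0,-2,-9.2,0,0,0,-0.1,0,-3,-14,0,0,0,-0.13,0,-4,-18.8,0,0,0,-0.13,0,-5,-23.5,0,0,0,-0.13,0,-5,-28,1,0,0,-0.13,0,-4.5,-32.5,2.5,0,0,-0.13,0,-4,-36.5,5,0,0,-0.13,0,-3,-40.5,7.5,0,0,-0.13,0,-2,-44,10.5,0,0,-0.13,0]

```text
time_s: 2.3
ee_pos: [0.5643, -0.135, 0.2557]
eef_rot: [[-0.962, -0.273, 0.001], [-0.273, 0.962, -0.001], [-0.001, -0.001, -1.0]]
wrist_force: [0.8, 0.6, 0.2]
opening: 1.002
gripper_force: 0.0
```

>>> send_rows:
  series: [0.5,-3.2,3.5,0,0,0,0,1.2,-6,7,0,0,0,0,2,-8.5,10.5,0,0,0,0,2.8,-11,14,0,0,0,0,2.8,-11.3,15.5,0,0,0,0,2.8,-11.3,15.5,0,0,0,0]

```text
time_s: 2.9
ee_pos: [0.5674, -0.2495, 0.0987]
eef_rot: [[-0.962, -0.272, -0.004], [-0.272, 0.962, 0.003], [0.003, 0.004, -1.0]]
wrist_force: [0.2, 1.2, 0.1]
opening: 0.995
gripper_force: 0.0
```

```bash
python3 -c "
from h import *
delta((.5565,-.2495,.10),106);delta((.5565,-.2495,.002),106)
S=grab('side');T=grab('top')
o=np.hstack([cv2.resize(f['pixels'][a:a+130,b:b+100],None,fx=4,fy=4,interpolation=2) for f,a,b in((S,230,245),(T,140,280))])
cv2.imwrite('pics/c3.png',cv2.cvtColor(o,4))"
```

```text
t 2.9 tcp [ 0.5674 -0.2495  0.0987] j [ -34.7   35.5   73.5    0.    71.3 -140.5] F [0.2 1.2 0.1] op 0.995 gf 0.0
shift [ 1.04  0.3  -0.13] turn [ 0.004 -0.003 -0.003]
t 2.9 tcp [ 0.5674 -0.2495  0.0987] j [ -34.7   35.5   73.5    0.    71.3 -140.5] F [0.2 1.2 0.1] op 0.995 gf 0.0
shift [1.01 0.26 9.67] turn [ 0.004 -0.003 -0.003]
```

View pics/c3.png

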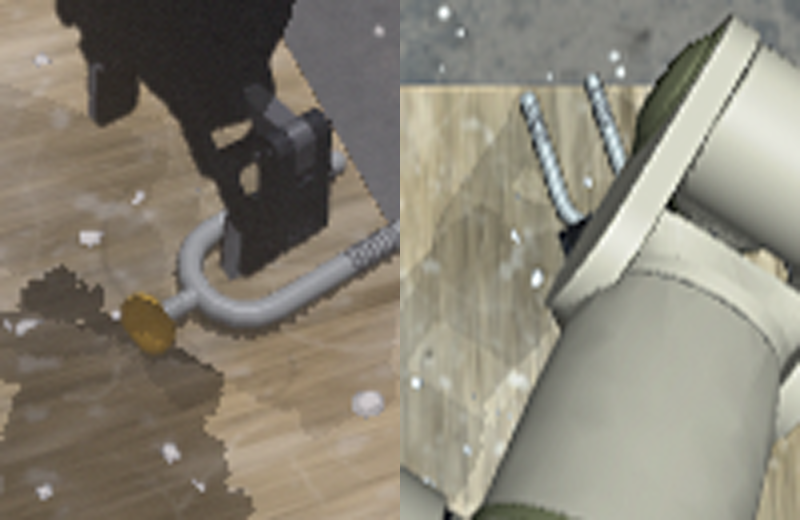

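The crop shows the open gripper above and beyond the head. The head is at crop (150,322), and the legs run out to the right. Next I centre and descend.

>>> send_rows:
  series: [0.5,0.2,1.5,0,0,0,0,1.0,0.3,4,0,0,0,0,1.0,0.3,6.5,0,0,0,0,1.0,0.3,8.5,0,0,0,0,1.0,0.3,9.3,0,0,0,0,1.0,0.3,9.6,0,0,0,0,1.0,0.3,9.6,0,0,0,0,1.0,0.3,9.6,0,0,0,0.3]
  squeeze: 25

```text
time_s: 3.8
ee_pos: [0.5587, -0.2494, 0.0066]
eef_rot: [[-0.962, -0.274, 0.002], [-0.274, 0.962, -0.001], [-0.001, -0.002, -1.0]]
wrist_force: [0.3, 0.6, -0.3]
opening: 0.856
gripper_force: 0.0
```

```bash
python3 -c "
from h import *
delta((.5565,-.2495,.002),106)
S=grab('side')
save(S,'c4.png',(245,250,365,340),5)"
```

```text
t 3.8 tcp [ 0.5587 -0.2494  0.0066] j [ -35.1   41.2   80.1   -0.    58.6 -141. ] F [ 0.3  0.6 -0.3] op 0.856 gf 0.0
shift [0.21 0.05 0.46] turn [-0.002  0.001 -0.002]
```

View pics/c4.png

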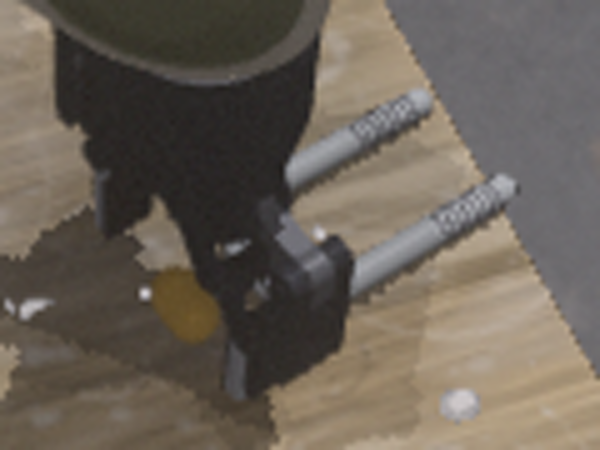

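The near finger stands at crop (290,370) and the head at (185,305), which is (282,311) in the full image. I'll check where the grasp point projects.

```bash
python3 -c "
from h import *
S=grab('side');s=manip.read_state();p=s['ee_pos'].copy();p[2]=.01
print(proj(S,p),[onz(S,*q,.01).round(4) for q in((282,311),(281.5,310))])
hsv=cv2.cvtColor(S['pixels'],cv2.COLOR_RGB2HSV);m=cv2.inRange(hsv,(10,150,40),(30,255,255));m[:295]=0;m[330:]=0;m[:,:265]=0;m[:,310:]=0
ys,xs=np.where(m);print(xs.mean(),ys.mean(),xs.min(),xs.max(),ys.min(),ys.max(),len(xs))
# expected head ends
a=np.radians(106);y=np.array([np.cos(a),np.sin(a),0])
for c in(p,np.array([.5565,-.2495,.01])):
  print(c.round(4),[proj(S,c+k*y).round(1) for k in(.015,-.015)])"
```

```text
[281.48687459 311.04333938] [array([ 0.5594, -0.2495,  0.01  ]), array([ 0.5592, -0.2473,  0.01  ])]
281.42424242424244 311.75757575757575 276 286 304 316 33
[ 0.5585 -0.2493  0.01  ] [array([276.7, 305.1]), array([286.4, 317.1])]
[ 0.5565 -0.2495  0.01  ] [array([275.8, 305.5]), array([285.4, 317.5])]
```

>>> send_rows:
  series: [0,0,0,0,0,0,0.4,0,0,0,0,0,0,0.55,0,0,0,0,0,0,0.6,0,0,0,0,0,0,0.65,0,0,0,0,0,0,0.7,0,0,0,0,0,0,0.8,0,0,0,0,0,0,0.9,0,0,0,0,0,0,1]
  squeeze: 30

```text
time_s: 4.7
ee_pos: [0.558, -0.2491, 0.0055]
eef_rot: [[-0.962, -0.274, 0.0], [-0.274, 0.962, -0.0], [-0.0, -0.0, -1.0]]
wrist_force: [-0.2, 0.3, 4.0]
opening: 0.325
gripper_force: 29.3
```

>>> send_rows:
  series: [0,0,0,0,0,0,1,0,0,0,0,0,0,1,0,0,0,0,0,0,1,0,0,0,0,0,0,1]
  squeeze: 110

```text
time_s: 5.1
ee_pos: [0.5584, -0.2495, 0.006]
eef_rot: [[-0.962, -0.274, 0.001], [-0.274, 0.962, -0.001], [-0.001, -0.001, -1.0]]
wrist_force: [-0.6, 0.8, 8.3]
opening: 0.276
gripper_force: 107.9
```

>>> send_rows:
  series: [0,0,-0.2,0,0,0,1,0,0,-0.5,0,0,0,1,0,0,-1,0,0,0,1,0,0,-1.7,0,0,0,1,0,0,-2.4,0,0,0,1,0,0,-3,0,0,0,1,0,0,-3,0,0,0,1]
  squeeze: 115

```text
time_s: 5.8
ee_pos: [0.5584, -0.2494, 0.0365]
eef_rot: [[-0.962, -0.274, 0.002], [-0.274, 0.962, -0.001], [-0.001, -0.002, -1.0]]
wrist_force: [0.7, 0.6, -1.9]
opening: 0.278
gripper_force: 113.3
```

```bash
python3 -c "
from h import *
delta((.5565,-.2495,.002),106)
print(manip.read_state()['moment'])
S=grab('side')
save(S,'c5.png',(245,230,365,340),5)"
```

```text
t 5.8 tcp [ 0.5584 -0.2494  0.0365] j [ -35.1   38.9   78.8   -0.    62.2 -141. ] F [ 0.7  0.6 -1.9] op 0.278 gf 113.25195550918579
shift [0.19 0.05 3.45] turn [-0.002  0.001 -0.002]
[-0.05820623  0.10647379 -0.04636505]
```

View pics/c5.png

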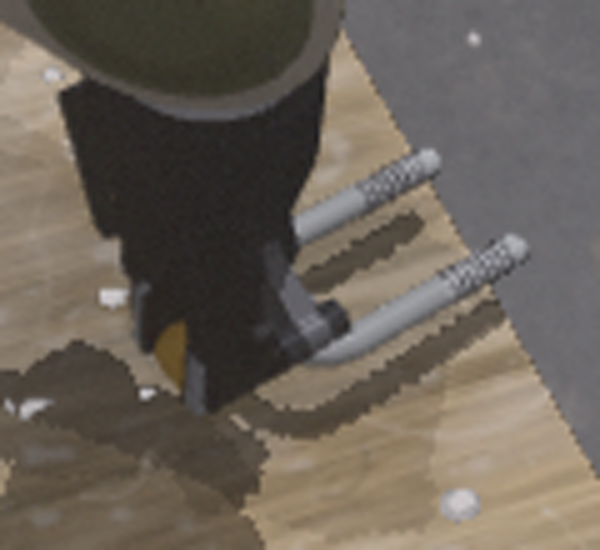

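The crop shows the U-bolt lifted level. Its legs, with tips at crop (430,160) and (515,245), are clear of their shadows on the bench. I raise it further.

>>> send_rows:
  series: [0,0,-1,0,0,0,1,0,0,-3,0,0,0,1,0,0,-6,0,0,0,1,0,0,-9,0,0,0,1,0,0,-12,0,0,0,1,0,0,-15,0,0,0,1,0,0,-18,0,0,0,1,0,0,-20,0,0,0,1,0,0,-21,0,0,0,1,0,0,-21,0,0,0,1]

```text
time_s: 6.85
ee_pos: [0.5582, -0.2492, 0.2465]
eef_rot: [[-0.962, -0.274, 0.002], [-0.274, 0.962, -0.001], [-0.001, -0.002, -1.0]]
wrist_force: [-0.4, -0.1, -2.2]
opening: 0.272
gripper_force: 113.4
```

```bash
cat >> h.py <<'E'
def tips(f,name=None):
    "tilt check: list expected tip pixels (hang angles) vs picture"
    s=manip.read_state()
    print('t',s['time_s'],'tcp',s['ee_pos'].round(4),'F',s['wrist_force'].round(2),'M',s['moment'].round(3),'op',round(s['opening'],3),'gf',round(s['gripper_force'],1))
E
python3 -c "
from h import *
tips(None)"
```

```text
t 6.85 tcp [ 0.5582 -0.2492  0.2465] F [-0.37 -0.09 -2.18] M [-0.037  0.153 -0.039] op 0.272 gf 113.4
```

>>> send_rows:
  series: [0,0,0,0,0,0,1,0,0,0,0,0,0,1]
  squeeze: 95

```text
time_s: 7.05
ee_pos: [0.5576, -0.2489, 0.2439]
eef_rot: [[-0.962, -0.274, -0.002], [-0.274, 0.962, 0.002], [0.002, 0.002, -1.0]]
wrist_force: [0.6, -0.4, -2.2]
opening: 0.277
gripper_force: 113.4
```

>>> send_rows:
  series: [0,0,0,0,0,0,1,0,0,0,0,0,0,1]
  squeeze: 85

```text
time_s: 7.25
ee_pos: [0.5579, -0.249, 0.2447]
eef_rot: [[-0.962, -0.274, -0.001], [-0.274, 0.962, 0.001], [0.001, 0.001, -1.0]]
wrist_force: [0.4, 0.1, -2.3]
opening: 0.276
gripper_force: 113.4
```

```bash
cat >> h.py <<'E'
def ang():
    "hang angle of U from the leg pixels: nearest-line test using grey brightness is avoided; use frame diff vs ref"
    s=manip.read_state();R=s['eef_rot'];tips(None);print('My',round(float(R[:,1]@s['moment']),3))
E
python3 -c "
from h import *
ang();S=grab('side');np.save('ref.npy',S['pixels'])
s=manip.read_state();R=s['eef_rot'];h=s['ee_pos']-.008*R[:,2]
h[2]=s['ee_pos'][2]+.006
for a in(0,15,30,45,60,75,90):
    d=-R[:,0]*np.cos(np.radians(a))+R[:,2]*np.sin(np.radians(a)); print(a,[proj(S,h+.141*d+k*.025*R[:,1]).round() for k in(1,-1)])
save(S,'c6.png',(230,150,430,340),3)"
```

```text
t 7.25 tcp [ 0.5579 -0.249   0.2447] F [ 0.43  0.06 -2.28] M [-0.005  0.141  0.002] op 0.276 gf 113.4
My 0.137
0 [array([347., 176.]), array([369., 192.])]
15 [array([342., 193.]), array([363., 211.])]
30 [array([333., 211.]), array([353., 229.])]
45 [array([321., 228.]), array([341., 246.])]
60 [array([307., 244.]), array([326., 262.])]
75 [array([292., 257.]), array([310., 277.])]
90 [array([274., 268.]), array([292., 289.])]
```

View pics/c6.png

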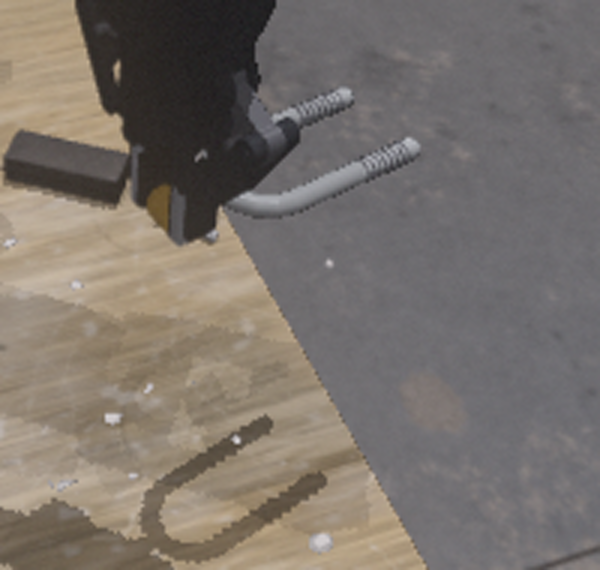

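The crop shows the U-bolt still about level, with the near tip at (369,199). The grip has not dropped with the lower squeeze setting, so I ease it through the closure value instead.

>>> send_rows:
  series: [0,0,0,0,0,0,0.72,0,0,0,0,0,0,0.72]
  squeeze: 115

```text
time_s: 7.5
ee_pos: [0.558, -0.2491, 0.2452]
eef_rot: [[-0.962, -0.274, -0.0], [-0.274, 0.962, 0.0], [0.0, 0.0, -1.0]]
wrist_force: [-0.3, -0.2, -3.7]
opening: 0.286
gripper_force: 96.3
```

>>> send_rows:
  series: [0,0,0,0,0,0,0.715,0,0,0,0,0,0,0.715]

```text
time_s: 7.7
ee_pos: [0.558, -0.2491, 0.2454]
eef_rot: [[-0.962, -0.274, 0.0], [-0.274, 0.962, -0.0], [-0.0, -0.0, -1.0]]
wrist_force: [0.0, 0.4, -2.0]
opening: 0.29
gripper_force: 87.9
```

```bash
python3 -c "
from h import *
ang()"
```

```text
t 7.7 tcp [ 0.558  -0.2491  0.2454] F [ 0.05  0.42 -2.03] M [-0.085  0.127  0.043] op 0.29 gf 87.9
My 0.145
```

```bash
cat >> h.py <<'E'
def ang():
    s=manip.read_state();R=s['eef_rot'];tips(None);print('My',round(float(R[:,1]@s['moment']),3))
    S=grab('side');hsv=cv2.cvtColor(S['pixels'],cv2.COLOR_RGB2HSV)
    m=cv2.inRange(hsv,(0,0,95),(180,45,255))
    h=s['ee_pos']+[0,0,.006];ph=proj(S,h)
    k,l,st,c=cv2.connectedComponentsWithStats(m)
    yy,xx=np.mgrid[:384,:512];d=np.hypot(xx-ph[0],yy-ph[1])
    for i in range(1,k):
        if st[i,4]>30 and d[l==i].min()<90:
            j=np.argmax(np.where(l==i,d,0));print('comp',st[i].tolist(),'far',xx.flat[j],yy.flat[j])
    print('head',ph.round())
    for a in(0,10,20,30,45,60,75,90):
        v=-R[:,0]*np.cos(np.radians(a))+R[:,2]*np.sin(np.radians(a)); print(a,proj(S,h+.141*v-.025*R[:,1]).round(),end=' ')
E
python3 -c "
from h import *
ang()"
```

```text
t 7.7 tcp [ 0.558  -0.2491  0.2454] F [ 0.05  0.42 -2.03] M [-0.085  0.127  0.043] op 0.29 gf 87.9
My 0.145
comp [0, 61, 266, 280, 34258] far 0 325
comp [304, 85, 208, 299, 47976] far 511 383
comp [282, 125, 24, 6, 78] far 305 125
comp [240, 216, 22, 9, 95] far 240 220
comp [231, 220, 11, 13, 65] far 231 231
comp [263, 278, 21, 9, 90] far 278 286
comp [270, 294, 20, 9, 63] far 270 301
head [287. 219.]
0 [369. 192.] 10 [366. 204.] 20 [360. 216.] 30 [353. 228.] 45 [341. 246.] 60 [326. 262.] 75 [310. 276.] 90 [292. 288.]
```

>>> send_rows:
  series: [0,0,0,0,0,0,0.71,0,0,0,0,0,0,0.71]

```text
time_s: 7.95
ee_pos: [0.558, -0.2491, 0.2453]
eef_rot: [[-0.962, -0.274, -0.0], [-0.274, 0.962, 0.0], [0.0, 0.0, -1.0]]
wrist_force: [-0.3, 0.3, -1.6]
opening: 0.292
gripper_force: 78.9
```

```bash
python3 -c "
from h import *
ang()"
```

```text
t 7.95 tcp [ 0.558  -0.2491  0.2453] F [-0.28  0.31 -1.59] M [-0.037  0.052  0.003] op 0.292 gf 78.9
My 0.061
comp [0, 61, 265, 288, 34527] far 0 325
comp [304, 85, 208, 299, 47985] far 511 383
comp [282, 124, 26, 7, 94] far 307 125
comp [231, 216, 31, 17, 161] far 231 231
comp [263, 278, 21, 10, 86] far 277 287
comp [271, 297, 9, 6, 36] far 271 302
head [287. 219.]
0 [369. 192.] 10 [366. 204.] 20 [360. 216.] 30 [353. 228.] 45 [341. 246.] 60 [326. 262.] 75 [310. 276.] 90 [292. 288.]
```

```bash
cat >> h.py <<'E'
def ang():
    s=manip.read_state();R=s['eef_rot'];tips(None);print('My',round(float(R[:,1]@s['moment']),3))
    S=grab('side');ref=np.load('ref.npy').astype(int);cur=S['pixels'].astype(int)
    h=s['ee_pos']+[0,0,.006]
    m=(np.abs(cur-ref).max(2)>20).astype(np.uint8);gray=(cur.max(2)-cur.min(2)<35)
    k,l,st,c=cv2.connectedComponentsWithStats(m)
    for i in range(1,k):
        if st[i,4]>15: print('diff',st[i].tolist(),'bright',cur[l==i].mean().round(),'was',ref[l==i].mean().round(),'grayfrac',gray[l==i].mean().round(2))
    for a in(0,10,20,30,45,60,75,90):
        v=-R[:,0]*np.cos(np.radians(a))+R[:,2]*np.sin(np.radians(a)); print(a,proj(S,h+.141*v-.025*R[:,1]).round(),end=' ')
E
python3 -c "
from h import *
ang()"
```

```text
t 8.0 tcp [ 0.558  -0.2491  0.2453] F [ 0.8   0.5  -2.65] M [-0.009  0.148  0.001] op 0.293 gf 78.9
My 0.145
diff [171, 0, 7, 11, 22] bright 128.0 was 119.0 grayfrac 1.0
diff [198, 0, 85, 12, 129] bright 150.0 was 119.0 grayfrac 1.0
diff [161, 12, 158, 25, 260] bright 117.0 was 149.0 grayfrac 1.0
diff [302, 126, 15, 6, 16] bright 47.0 was 72.0 grayfrac 1.0
0 [369. 192.] 10 [366. 204.] 20 [360. 216.] 30 [353. 228.] 45 [341. 246.] 60 [326. 262.] 75 [310. 276.] 90 [292. 288.]
```

>>> send_rows:
  series: [0,0,0,0,0,0,0.705,0,0,0,0,0,0,0.705]

```text
time_s: 8.25
ee_pos: [0.558, -0.2491, 0.2453]
eef_rot: [[-0.962, -0.274, 0.0], [-0.274, 0.962, -0.0], [0.0, -0.0, -1.0]]
wrist_force: [0.0, 0.6, -1.9]
opening: 0.296
gripper_force: 70.2
```

>>> send_rows:
  series: [0,0,0,0,0,0,0.7,0,0,0,0,0,0,0.7]

```text
time_s: 8.45
ee_pos: [0.558, -0.2491, 0.2453]
eef_rot: [[-0.962, -0.274, 0.0], [-0.274, 0.962, 0.0], [-0.0, 0.0, -1.0]]
wrist_force: [0.1, 0.0, -3.1]
opening: 0.302
gripper_force: 61.6
```

```bash
python3 -c "
from h import *
ang()"
```

```text
t 8.45 tcp [ 0.558  -0.2491  0.2453] F [ 0.08  0.04 -3.05] M [-0.041  0.135  0.023] op 0.302 gf 61.6
My 0.141
diff [171, 0, 7, 11, 22] bright 128.0 was 119.0 grayfrac 1.0
diff [198, 0, 85, 12, 123] bright 150.0 was 118.0 grayfrac 1.0
diff [161, 12, 158, 25, 261] bright 117.0 was 149.0 grayfrac 1.0
diff [300, 32, 9, 7, 16] bright 75.0 was 88.0 grayfrac 1.0
diff [320, 179, 28, 14, 114] bright 109.0 was 120.0 grayfrac 1.0
diff [347, 196, 23, 15, 114] bright 114.0 was 121.0 grayfrac 1.0
0 [369. 192.] 10 [366. 204.] 20 [360. 216.] 30 [353. 228.] 45 [341. 246.] 60 [326. 262.] 75 [310. 276.] 90 [292. 288.]
```

>>> send_rows:
  series: [0,0,0,0,0,0,0.698,0,0,0,0,0,0,0.698]

```text
time_s: 8.7
ee_pos: [0.558, -0.2491, 0.2453]
eef_rot: [[-0.962, -0.274, -0.0], [-0.274, 0.962, -0.0], [0.0, -0.0, -1.0]]
wrist_force: [0.4, -0.2, -1.4]
opening: 0.303
gripper_force: 58.2
```

```bash
python3 -c "
from h import *
ang()" | grep -v 'diff \[...., [0-9]\?[0-9],'
```

```text
t 8.7 tcp [ 0.558  -0.2491  0.2453] F [ 0.39 -0.24 -1.38] M [-0.02   0.086 -0.006] op 0.303 gf 58.2
My 0.088
diff [171, 0, 7, 11, 23] bright 129.0 was 121.0 grayfrac 1.0
diff [198, 0, 85, 12, 126] bright 149.0 was 118.0 grayfrac 1.0
diff [153, 12, 165, 24, 266] bright 117.0 was 149.0 grayfrac 1.0
diff [302, 126, 15, 6, 16] bright 48.0 was 72.0 grayfrac 1.0
diff [320, 179, 28, 17, 125] bright 106.0 was 116.0 grayfrac 1.0
diff [343, 196, 27, 18, 125] bright 115.0 was 122.0 grayfrac 1.0
diff [286, 214, 2, 11, 17] bright 67.0 was 67.0 grayfrac 0.47
diff [298, 218, 6, 11, 18] bright 81.0 was 124.0 grayfrac 1.0
0 [369. 192.] 10 [366. 204.] 20 [360. 216.] 30 [353. 228.] 45 [341. 246.] 60 [326. 262.] 75 [310. 276.] 90 [292. 288.]
```

>>> send_rows:
  series: [0,0,0,0,0,0,0.696,0,0,0,0,0,0,0.696]

```text
time_s: 8.95
ee_pos: [0.558, -0.2491, 0.2453]
eef_rot: [[-0.962, -0.274, 0.0], [-0.274, 0.962, 0.0], [-0.0, 0.0, -1.0]]
wrist_force: [-0.1, -0.4, -2.3]
opening: 0.308
gripper_force: 54.9
```

```bash
python3 -c "
from h import *
ang()"
```

```text
t 8.95 tcp [ 0.558  -0.2491  0.2453] F [-0.09 -0.4  -2.27] M [0.011 0.164 0.031] op 0.308 gf 54.9
My 0.154
diff [171, 0, 7, 11, 23] bright 129.0 was 121.0 grayfrac 1.0
diff [198, 0, 85, 12, 127] bright 150.0 was 118.0 grayfrac 1.0
diff [161, 12, 158, 25, 260] bright 117.0 was 149.0 grayfrac 1.0
diff [302, 126, 15, 6, 16] bright 47.0 was 72.0 grayfrac 1.0
diff [284, 131, 17, 2, 17] bright 42.0 was 68.0 grayfrac 1.0
diff [320, 179, 28, 17, 139] bright 106.0 was 118.0 grayfrac 1.0
diff [336, 196, 34, 19, 146] bright 114.0 was 121.0 grayfrac 1.0
diff [286, 214, 2, 12, 18] bright 68.0 was 66.0 grayfrac 0.44
diff [298, 218, 6, 11, 18] bright 77.0 was 124.0 grayfrac 1.0
0 [369. 192.] 10 [366. 204.] 20 [360. 216.] 30 [353. 228.] 45 [341. 246.] 60 [326. 262.] 75 [310. 276.] 90 [292. 288.]
```

>>> send_rows:
  series: [0,0,0,0,0,0,0.694,0,0,0,0,0,0,0.693,0,0,0,0,0,0,0.692]

```text
time_s: 9.3
ee_pos: [0.558, -0.2491, 0.2453]
eef_rot: [[-0.962, -0.274, -0.0], [-0.274, 0.962, -0.0], [0.0, -0.0, -1.0]]
wrist_force: [0.8, -0.3, -0.9]
opening: 0.313
gripper_force: 48.3
```

```bash
sed -i "s/if st\[i,4\]>15:/if st[i,4]>15 and st[i,1]>150:/" h.py; python3 -c "
from h import *
ang()"
```

```text
t 9.3 tcp [ 0.558  -0.2491  0.2453] F [ 0.78 -0.27 -0.87] M [-0.     0.185 -0.005] op 0.313 gf 48.3
My 0.178
diff [267, 169, 3, 9, 16] bright 103.0 was 89.0 grayfrac 0.62
diff [320, 179, 28, 17, 150] bright 105.0 was 116.0 grayfrac 1.0
diff [334, 196, 36, 21, 187] bright 112.0 was 117.0 grayfrac 1.0
diff [306, 205, 17, 13, 20] bright 70.0 was 111.0 grayfrac 1.0
diff [285, 214, 3, 16, 27] bright 78.0 was 74.0 grayfrac 0.48
diff [298, 218, 6, 11, 18] bright 78.0 was 127.0 grayfrac 1.0
0 [369. 192.] 10 [366. 204.] 20 [360. 216.] 30 [353. 228.] 45 [341. 246.] 60 [326. 262.] 75 [310. 277.] 90 [292. 288.]
```

>>> send_rows:
  series: [0,0,0,0,0,0,0.691,0,0,0,0,0,0,0.69,0,0,0,0,0,0,0.689,0,0,0,0,0,0,0.688]

```text
time_s: 9.75
ee_pos: [0.558, -0.2491, 0.2453]
eef_rot: [[-0.962, -0.274, -0.0], [-0.274, 0.962, 0.0], [0.0, 0.0, -1.0]]
wrist_force: [0.0, 1.5, -2.1]
opening: 0.311
gripper_force: 42.0
```

```bash
python3 -c "
from h import *
ang()"
```

```text
t 9.75 tcp [ 0.558  -0.2491  0.2453] F [ 0.01  1.49 -2.09] M [-0.044  0.147 -0.022] op 0.311 gf 42.0
My 0.153
diff [320, 179, 28, 17, 173] bright 103.0 was 115.0 grayfrac 1.0
diff [274, 197, 4, 17, 22] bright 59.0 was 75.0 grayfrac 1.0
diff [324, 196, 46, 26, 254] bright 113.0 was 117.0 grayfrac 1.0
diff [306, 204, 18, 14, 23] bright 69.0 was 112.0 grayfrac 1.0
diff [285, 214, 3, 17, 29] bright 83.0 was 75.0 grayfrac 0.41
diff [298, 218, 6, 11, 20] bright 76.0 was 126.0 grayfrac 1.0
0 [369. 192.] 10 [366. 204.] 20 [360. 216.] 30 [353. 228.] 45 [341. 246.] 60 [326. 262.] 75 [310. 276.] 90 [292. 288.]
```

>>> send_rows:
  series: [0,0,0,0,0,0,0.687,0,0,0,0,0,0,0.686,0,0,0,0,0,0,0.685]

```text
time_s: 10.1
ee_pos: [0.558, -0.2491, 0.2453]
eef_rot: [[-0.962, -0.274, 0.0], [-0.274, 0.962, -0.0], [-0.0, -0.0, -1.0]]
wrist_force: [0.5, 0.1, -2.4]
opening: 0.314
gripper_force: 37.3
```

```bash
python3 -c "
from h import *
ang()"
```

```text
t 10.1 tcp [ 0.558  -0.2491  0.2453] F [ 0.53  0.09 -2.36] M [-0.024  0.114 -0.02 ] op 0.314 gf 37.3
My 0.117
diff [267, 169, 3, 9, 19] bright 107.0 was 89.0 grayfrac 0.58
diff [320, 179, 28, 17, 180] bright 102.0 was 115.0 grayfrac 1.0
diff [307, 196, 63, 28, 350] bright 110.0 was 119.0 grayfrac 1.0
diff [285, 214, 3, 17, 31] bright 81.0 was 75.0 grayfrac 0.42
diff [298, 218, 6, 11, 20] bright 77.0 was 126.0 grayfrac 1.0
0 [369. 192.] 10 [366. 204.] 20 [360. 216.] 30 [353. 228.] 45 [341. 246.] 60 [326. 262.] 75 [310. 276.] 90 [292. 288.]
```

>>> send_rows:
  series: [0,0,0,0,0,0,0.684,0,0,0,0,0,0,0.683,0,0,0,0,0,0,0.682]

```text
time_s: 10.45
ee_pos: [0.558, -0.2491, 0.2453]
eef_rot: [[-0.962, -0.274, 0.0], [-0.274, 0.962, -0.0], [-0.0, -0.0, -1.0]]
wrist_force: [0.2, 0.7, -1.6]
opening: 0.32
gripper_force: 32.8
```

```bash
python3 -c "
from h import *
ang()"
```

```text
t 10.45 tcp [ 0.558  -0.2491  0.2453] F [ 0.23  0.66 -1.57] M [-0.027  0.149 -0.031] op 0.32 gf 32.8
My 0.151
diff [267, 169, 3, 10, 20] bright 102.0 was 88.0 grayfrac 0.65
diff [320, 179, 28, 17, 192] bright 103.0 was 115.0 grayfrac 1.0
diff [266, 186, 5, 9, 16] bright 106.0 was 99.0 grayfrac 0.62
diff [305, 196, 65, 28, 376] bright 115.0 was 120.0 grayfrac 1.0
diff [307, 203, 18, 15, 26] bright 73.0 was 114.0 grayfrac 1.0
diff [284, 214, 5, 18, 34] bright 86.0 was 79.0 grayfrac 0.41
diff [290, 218, 14, 15, 34] bright 84.0 was 129.0 grayfrac 1.0
0 [369. 192.] 10 [366. 204.] 20 [360. 216.] 30 [353. 228.] 45 [341. 246.] 60 [326. 262.] 75 [310. 276.] 90 [292. 288.]
```

>>> send_rows:
  series: [0,0,0,0,0,0,0.681,0,0,0,0,0,0,0.68]

```text
time_s: 10.7
ee_pos: [0.558, -0.2491, 0.2453]
eef_rot: [[-0.962, -0.274, -0.0], [-0.274, 0.962, 0.0], [0.0, 0.0, -1.0]]
wrist_force: [-0.1, -0.2, -2.0]
opening: 0.321
gripper_force: 29.9
```

```bash
python3 -c "
from h import *
ang()"
```

```text
t 10.7 tcp [ 0.558  -0.2491  0.2453] F [-0.11 -0.2  -2.04] M [-0.038  0.084  0.069] op 0.321 gf 29.9
My 0.091
diff [267, 169, 3, 9, 19] bright 105.0 was 89.0 grayfrac 0.58
diff [320, 179, 28, 17, 190] bright 104.0 was 115.0 grayfrac 1.0
diff [266, 186, 5, 9, 16] bright 105.0 was 99.0 grayfrac 0.56
diff [274, 197, 4, 17, 22] bright 57.0 was 75.0 grayfrac 1.0
diff [307, 196, 63, 28, 439] bright 114.0 was 121.0 grayfrac 1.0
diff [284, 206, 5, 26, 47] bright 83.0 was 71.0 grayfrac 0.45
diff [290, 218, 14, 15, 35] bright 82.0 was 127.0 grayfrac 1.0
0 [369. 192.] 10 [366. 204.] 20 [360. 216.] 30 [353. 228.] 45 [341. 246.] 60 [326. 262.] 75 [310. 276.] 90 [292. 288.]
```

>>> send_rows:
  series: [0,0,0,0,0,0,0.679,0,0,0,0,0,0,0.678,0,0,0,0,0,0,0.677]

```text
time_s: 11.05
ee_pos: [0.5581, -0.2491, 0.2454]
eef_rot: [[-0.962, -0.274, 0.0], [-0.274, 0.962, -0.0], [-0.0, -0.0, -1.0]]
wrist_force: [0.1, 0.3, -1.9]
opening: 0.327
gripper_force: 25.4
```

```bash
sed -i "s/^    for a in(0,10,20.*/    n=((cur-ref).min(2)>15);n[:150]=0;ys,xs=np.where(n);j=np.argsort(-(xs+0.3*ys))[:3];print('new bright far',xs[j],ys[j],'lowest',ys.max(),xs[ys.argmax()])/; s/if st\[i,4\]>15 and/if st[i,4]>60 and/" h.py; tail -3 h.py;python3 -c "
from h import *
ang()"
```

```text
if st[i,4]>60 and st[i,1]>150: print('diff',st[i].tolist(),'bright',cur[l==i].mean().round(),'was',ref[l==i].mean().round(),'grayfrac',gray[l==i].mean().round(2))
    n=((cur-ref).min(2)>15);n[:150]=0;ys,xs=np.where(n);j=np.argsort(-(xs+0.3*ys))[:3];print('new bright far',xs[j],ys[j],'lowest',ys.max(),xs[ys.argmax()])
        v=-R[:,0]*np.cos(np.radians(a))+R[:,2]*np.sin(np.radians(a)); print(a,proj(S,h+.141*v-.025*R[:,1]).round(),end=' ')Traceback (most recent call last):
  File "<string>", line 2, in <module>
    from h import *
  File "h.py", line 42
    v=-R[:,0]*np.cos(np.radians(a))+R[:,2]*np.sin(np.radians(a)); print(a,proj(S,h+.141*v-.025*R[:,1]).round(),end=' ')
IndentationError: unexpected indent
```

```bash
sed -i '$d' h.py; python3 -c "
from h import *
ang()"
```

```text
Traceback (most recent call last):
  File "h.py", line 42
    v=-R[:,0]*np.cos(np.radians(a))+R[:,2]*np.sin(np.radians(a)); print(a,proj(S,h+.141*v-.025*R[:,1]).round(),end=' ')
IndentationError: unexpected indent
```

>>> send_rows:
  series: [0,0,0,0,0,0,0.676,0,0,0,0,0,0,0.675,0,0,0,0,0,0,0.674]

```text
time_s: 11.35
ee_pos: [0.558, -0.2491, 0.2453]
eef_rot: [[-0.962, -0.274, -0.0], [-0.274, 0.962, -0.0], [0.0, 0.0, -1.0]]
wrist_force: [-0.8, -0.0, -2.0]
opening: 0.326
gripper_force: 20.9
```

```bash
python3 -c "
from h import *
ang()"
```

```text
Traceback (most recent call last):
  File "h.py", line 42
    v=-R[:,0]*np.cos(np.radians(a))+R[:,2]*np.sin(np.radians(a)); print(a,proj(S,h+.141*v-.025*R[:,1]).round(),end=' ')
IndentationError: unexpected indent
```

```bash
sed -i '42d' h.py; python3 -c "
from h import *
ang()"
```

```text
t 11.35 tcp [ 0.558  -0.2491  0.2453] F [-0.8  -0.01 -1.99] M [-0.01  -0.01  -0.037] op 0.326 gf 20.9
My -0.006
diff [320, 179, 28, 17, 146] bright 102.0 was 118.0 grayfrac 1.0
diff [305, 196, 65, 27, 419] bright 104.0 was 132.0 grayfrac 1.0
diff [274, 204, 46, 71, 725] bright 86.0 was 140.0 grayfrac 0.92
diff [266, 288, 73, 50, 996] bright 127.0 was 108.0 grayfrac 0.4
new bright far [338 338 338] [311 310 309] lowest 381 274
```

```bash
cat > v.py <<'E'
from h import *
def legs(show=True):
    S=grab('side');c=S['pixels'].astype(int)
    # steel: bluish-grey vs wood: b >= r-6
    m=((c[...,2]-c[...,0])>=-8)&(c.mean(2)>85)
    for r in range(230,296,4):
        x=np.where(m[r,250:345])[0]+250
        print(r,x.tolist() if len(x)<26 else (x.min(),x.max(),len(x)))
    s=manip.read_state();R=s['eef_rot'];h=s['ee_pos']+[0,0,.006]
    for a in(45,60,75,90,105):
        v=-R[:,0]*np.cos(np.radians(a))+R[:,2]*np.sin(np.radians(a)); print(a,[proj(S,h+.141*v+k*R[:,1]).round().tolist() for k in(.025,-.025)])
legs()
E
python3 v.py
```

```text
230 (np.int64(290), np.int64(344), 36)
234 (np.int64(291), np.int64(344), 41)
238 (np.int64(295), np.int64(344), 38)
242 (np.int64(294), np.int64(344), 36)
246 (np.int64(301), np.int64(344), 33)
250 (np.int64(302), np.int64(344), 30)
254 (np.int64(309), np.int64(344), 26)
258 [308, 311, 312, 313, 314, 315, 327, 328, 329, 330, 331, 332, 333, 334, 335, 336, 337, 338, 339, 340, 341, 342, 343, 344]
262 [314, 315, 329, 330, 331, 332, 333, 334, 335, 336, 337, 338, 339, 340, 341, 342, 343, 344]
266 [319, 331, 332, 333, 334, 335, 336, 337, 338, 339, 340, 341, 342, 343, 344]
270 [334, 335, 336, 337, 338, 339, 340, 341, 342, 343, 344]
274 [336, 337, 338, 339, 340, 341, 342, 343, 344]
278 [279, 280, 338, 339, 340, 341, 342, 343, 344]
282 [340, 341, 342, 343, 344]
286 [343, 344]
290 [265, 266, 267, 268, 269]
294 []
45 [[322.0, 228.0], [341.0, 246.0]]
60 [[308.0, 243.0], [326.0, 262.0]]
75 [[292.0, 257.0], [310.0, 276.0]]
90 [[275.0, 268.0], [292.0, 288.0]]
105 [[257.0, 276.0], [274.0, 297.0]]
```

>>> send_rows:
  series: [0,0,0,0,0,0,0.674]

```text
time_s: 11.55
ee_pos: [0.558, -0.2491, 0.2453]
eef_rot: [[-0.962, -0.274, 0.0], [-0.274, 0.962, -0.0], [-0.0, -0.0, -1.0]]
wrist_force: [0.1, 0.5, -2.1]
opening: 0.324
gripper_force: 20.9
```

```bash
python3 v.py | sed -n '6,17p'; python3 -c "
from h import *
tips(None)"
```

```text
250 (np.int64(301), np.int64(344), 31)
254 [308, 309, 310, 311, 324, 325, 326, 327, 328, 329, 330, 331, 332, 333, 334, 335, 336, 337, 338, 339, 340, 341, 342, 343, 344]
258 [310, 311, 312, 313, 327, 328, 329, 330, 331, 332, 333, 334, 335, 336, 337, 338, 339, 340, 341, 342, 343, 344]
262 [311, 313, 314, 315, 329, 330, 331, 332, 333, 334, 335, 336, 337, 338, 339, 340, 341, 342, 343, 344]
266 [331, 332, 333, 334, 335, 336, 337, 338, 339, 340, 341, 342, 343, 344]
270 [334, 335, 336, 337, 338, 339, 340, 341, 342, 343, 344]
274 [336, 337, 338, 339, 340, 341, 342, 343, 344]
278 [279, 280, 338, 339, 340, 341, 342, 343, 344]
282 [340, 341, 342, 343, 344]
286 [343, 344]
290 [265, 266, 267, 268, 269]
294 []
t 11.6 tcp [ 0.558  -0.2491  0.2454] F [-0.39 -0.09 -1.81] M [-0.057  0.025 -0.02 ] op 0.329 gf 20.9
```

>>> send_rows:
  series: [0,0,0,0,0,0,0.673,0,0,0,0,0,0,0.672,0,0,0,0,0,0,0.671]

```text
time_s: 11.9
ee_pos: [0.558, -0.2491, 0.2453]
eef_rot: [[-0.962, -0.274, 0.0], [-0.274, 0.962, -0.0], [-0.0, -0.0, -1.0]]
wrist_force: [-0.3, 0.2, -1.8]
opening: 0.334
gripper_force: 17.2
```

```bash
sed -i 's/range(230,296,4)/range(242,300,4)/;s/250:345/250:328/' v.py; python3 v.py
```

```text
242 [293, 295, 298, 299, 300, 301, 302, 303, 304, 318, 319, 320, 321, 322, 323, 324, 325, 326, 327]
246 [301, 302, 303, 304, 305, 306, 307, 320, 321, 322, 323, 324, 325, 326, 327]
250 [301, 304, 305, 306, 307, 308, 309, 322, 323, 324, 325, 326, 327]
254 [298, 308, 309, 310, 311, 324, 325, 326, 327]
258 [309, 310, 311, 312, 313, 327]
262 [312, 313, 314, 315]
266 []
270 [319]
274 []
278 [279, 280]
282 []
286 []
290 [265, 266, 267, 268, 269]
294 []
298 []
45 [[321.0, 228.0], [341.0, 246.0]]
60 [[308.0, 243.0], [326.0, 262.0]]
75 [[292.0, 257.0], [310.0, 277.0]]
90 [[275.0, 268.0], [292.0, 288.0]]
105 [[257.0, 276.0], [274.0, 297.0]]
```

>>> send_rows:
  series: [0,0,0,0,0,0,0.67,0,0,0,0,0,0,0.669,0,0,0,0,0,0,0.668]

```text
time_s: 12.25
ee_pos: [0.558, -0.2491, 0.2453]
eef_rot: [[-0.962, -0.274, -0.0], [-0.274, 0.962, 0.0], [0.0, 0.0, -1.0]]
wrist_force: [0.3, 0.4, -1.4]
opening: 0.335
gripper_force: 13.7
```

```bash
python3 v.py | head -14
```

```text
242 [291, 293, 294, 297, 298, 299, 300, 301, 302, 303, 304, 318, 319, 320, 321, 322, 323, 324, 325, 326, 327]
246 [297, 300, 301, 302, 303, 304, 305, 306, 320, 321, 322, 323, 324, 325, 326, 327]
250 [303, 304, 305, 306, 307, 308, 322, 323, 324, 325, 326, 327]
254 [298, 299, 307, 308, 309, 310, 325, 326, 327]
258 [308, 309, 310, 311, 312, 327]
262 [310, 311, 312, 313, 314]
266 [314]
270 [318]
274 [314, 315, 316]
278 [279, 280]
282 []
286 []
290 [265, 266, 267, 268, 269]
294 []
```

>>> send_rows:
  series: [0,0,0,0,0,0,0.667,0,0,0,0,0,0,0.666,0,0,0,0,0,0,0.666]

```text
time_s: 12.6
ee_pos: [0.558, -0.2491, 0.2453]
eef_rot: [[-0.962, -0.274, -0.0], [-0.274, 0.962, 0.0], [0.0, 0.0, -1.0]]
wrist_force: [0.2, -0.4, -1.7]
opening: 0.337
gripper_force: 11.5
```

```bash
python3 v.py | head -14
```

```text
242 [283, 284, 287, 292, 293, 294, 295, 296, 297, 298, 299, 300, 318, 319, 320, 321, 322, 323, 324, 325, 326, 327]
246 [286, 287, 288, 289, 295, 296, 297, 298, 299, 300, 301, 302, 320, 321, 322, 323, 324, 325, 326, 327]
250 [287, 298, 299, 300, 301, 302, 303, 322, 323, 324, 325, 326, 327]
254 [299, 301, 302, 303, 304, 324, 325, 326, 327]
258 [292, 302, 303, 304, 305, 327]
262 [302, 303, 304, 305, 306]
266 [304, 305, 306, 307]
270 []
274 []
278 [279, 280]
282 []
286 []
290 [265, 266, 267, 268, 269]
294 []
```

>>> send_rows:
  series: [0,0,0,0,0,0,0.665,0,0,0,0,0,0,0.664,0,0,0,0,0,0,0.664]

```text
time_s: 12.95
ee_pos: [0.558, -0.2491, 0.2453]
eef_rot: [[-0.962, -0.274, -0.0], [-0.274, 0.962, -0.0], [0.0, -0.0, -1.0]]
wrist_force: [-0.1, -0.0, -1.8]
opening: 0.336
gripper_force: 9.4
```

```bash
python3 v.py | head -14
```

```text
242 [280, 286, 292, 293, 294, 295, 296, 297, 298, 318, 319, 320, 321, 322, 323, 324, 325, 326, 327]
246 [283, 284, 286, 287, 294, 296, 297, 298, 299, 301, 320, 321, 322, 323, 324, 325, 326, 327]
250 [285, 286, 287, 296, 297, 298, 299, 300, 301, 302, 303, 322, 323, 324, 325, 326, 327]
254 [288, 299, 300, 301, 302, 303, 324, 325, 326, 327]
258 [298, 301, 302, 303, 304, 327]
262 [288, 302, 303, 304, 305]
266 [302, 303, 304, 305, 306]
270 [303, 304, 305, 306]
274 []
278 [279, 280]
282 [305, 306, 307]
286 []
290 [265, 266, 267, 268, 269]
294 []
```

>>> send_rows:
  series: [0,0,0,0,0,0,0.663,0,0,0,0,0,0,0.663]

```text
time_s: 13.2
ee_pos: [0.558, -0.2491, 0.2453]
eef_rot: [[-0.962, -0.274, 0.0], [-0.274, 0.962, -0.0], [-0.0, -0.0, -1.0]]
wrist_force: [0.2, -0.4, -1.8]
opening: 0.332
gripper_force: 8.5
```

```bash
python3 v.py | head -14; python3 -c "
from h import *
tips(None)"
```

```text
242 [281, 282, 290, 292, 293, 294, 295, 296, 297, 318, 319, 320, 321, 322, 323, 324, 325, 326, 327]
246 [282, 294, 295, 296, 297, 298, 299, 320, 321, 322, 323, 324, 325, 326, 327]
250 [282, 283, 284, 285, 286, 296, 297, 298, 299, 300, 322, 323, 324, 325, 326, 327]
254 [298, 299, 300, 301, 302, 325, 326, 327]
258 [300, 301, 302, 303, 327]
262 [288, 300, 301, 302, 303]
266 [301, 302, 303, 304]
270 [301, 302, 303, 304, 305]
274 []
278 [279, 280]
282 [306]
286 []
290 [265, 266, 267, 268, 269]
294 []
t 13.25 tcp [ 0.558  -0.2491  0.2453] F [-0.27 -0.46 -2.3 ] M [-0.007  0.031  0.019] op 0.337 gf 8.4
```

```bash
python3 -c "
from h import *
S=grab('side');s=manip.read_state();R=s['eef_rot'];h0=s['ee_pos']+[0,0,.006]
for dz in (0,-.005):
  h=h0+[0,0,dz]
  for a in(70,75,80,85,90):
    v=-R[:,0]*np.cos(np.radians(a))+R[:,2]*np.sin(np.radians(a))
    for k in(.025,-.025):
      P=np.array([proj(S,h+d*v+k*R[:,1]) for d in np.linspace(.05,.141,30)])
      print(dz,a,k,'x at rows',[round(np.interp(r,P[:,1],P[:,0]),1) for r in(246,254,262,270)],'tip',P[-1].round(1))
hsv=cv2.cvtColor(S['pixels'],cv2.COLOR_RGB2HSV);m=cv2.inRange(hsv,(12,150,40),(28,255,255));m[:190]=0;m[250:]=0;m[:,:260]=0;m[:,310:]=0
ys,xs=np.where(m);print('brass',len(xs),xs.min(),xs.max(),ys.min(),ys.max())
for k in(.015,0,-.015): print(proj(S,h0+k*R[:,1]))
save(S,'c7.png',(240,150,360,310),3.75)"
```

```text
0 70 0.025 x at rows [np.float64(294.0), np.float64(297.1), np.float64(297.1), np.float64(297.1)] tip [297.1 252.7]
0 70 -0.025 x at rows [np.float64(304.6), np.float64(307.9), np.float64(311.3), np.float64(314.7)] tip [315.5 271.9]
0 75 0.025 x at rows [np.float64(288.3), np.float64(290.8), np.float64(291.7), np.float64(291.7)] tip [291.7 256.9]
0 75 -0.025 x at rows [np.float64(302.3), np.float64(303.9), np.float64(306.0), np.float64(308.1)] tip [309.8 276.5]
0 80 0.025 x at rows [np.float64(283.4), np.float64(284.9), np.float64(286.1), np.float64(286.1)] tip [286.1 260.9]
0 80 -0.025 x at rows [np.float64(300.1), np.float64(300.6), np.float64(301.7), np.float64(302.7)] tip [304.1 280.8]
0 85 0.025 x at rows [np.float64(279.2), np.float64(279.7), np.float64(280.2), np.float64(280.4)] tip [280.4 264.6]
0 85 -0.025 x at rows [np.float64(297.8), np.float64(297.8), np.float64(297.9), np.float64(298.0)] tip [298.2 284.8]
0 90 0.025 x at rows [np.float64(275.4), np.float64(275.1), np.float64(274.8), np.float64(274.6)] tip [274.6 268. ]
0 90 -0.025 x at rows [np.float64(295.4), np.float64
[... 937 characters left out ...]
rows [np.float64(297.6), np.float64(297.6), np.float64(297.7), np.float64(297.8)] tip [298.  286.6]
-0.005 90 0.025 x at rows [np.float64(275.4), np.float64(275.1), np.float64(274.8), np.float64(274.5)] tip [274.5 269.8]
-0.005 90 -0.025 x at rows [np.float64(295.2), np.float64(295.2), np.float64(294.6), np.float64(293.9)] tip [292.1 290.3]Traceback (most recent call last):
  File "<string>", line 12, in <module>
    ys,xs=np.where(m);print('brass',len(xs),xs.min(),xs.max(),ys.min(),ys.max())
                                            ~~~~~~^^
    return umr_minimum(a, axis, None, out, keepdims, initial, where)
ValueError: zero-size array to reduction operation minimum which has no identity
```

```bash
python3 -c "
from h import *
S=grab('side');save(S,'c7.png',(240,170,350,300),4.5);s=manip.read_state();print([(proj(S,s['ee_pos']+[0,0,d])-[240,170])*4.5 for d in(0,.006,.02)])"
```

```text
[array([209.80791158, 232.51319228]), array([210.60024711, 219.41838234]), array([212.49223429, 188.14979543])]
```

View pics/c7.png

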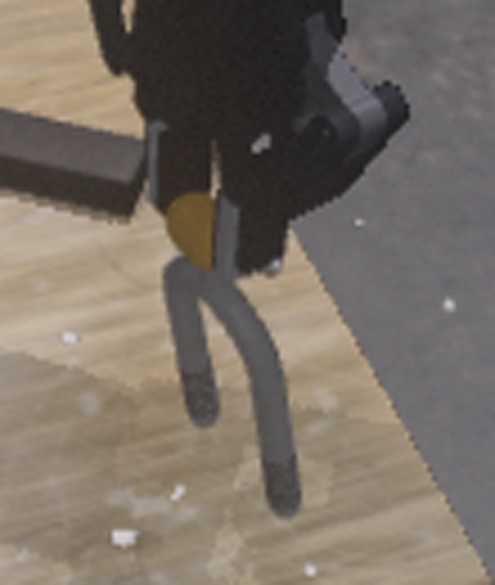

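The crop shows the near tip at (303,281) and the far tip at (285,261.5). That puts the U-bolt about 9° short of straight down, stuck there by friction, with the head still well between the pads. I take out the remainder by tilting the tool 0.16 rad, then tighten.

>>> send_rows:
  series: [0,0,0,0,0.03,0,0.663,0,0,0,0,0.07,0,0.663,0,0,0,0,0.11,0,0.663,0,0,0,0,0.14,0,0.663,0,0,0,0,0.155,0,0.663,0,0,0,0,0.16,0,0.663,0,0,0,0,0.16,0,0.663]

```text
time_s: 14.05
ee_pos: [0.5581, -0.2491, 0.2453]
eef_rot: [[-0.95, -0.274, -0.153], [-0.27, 0.962, -0.044], [0.159, 0.0, -0.987]]
wrist_force: [-0.9, 0.5, -0.7]
opening: 0.338
gripper_force: 8.4
```

```bash
cat > w.py <<'E'
from h import *
S=grab('side');s=manip.read_state();R=s['eef_rot'];c=S['pixels'].astype(int);tips(None)
m=((c[...,2]-c[...,0])>=-8)&(c.mean(2)>60)
for r in range(244,292,4): print(r,(np.where(m[r,262:318])[0]+262).tolist())
h=s['ee_pos']-.006*R[:,2];y=R[:,1];xh=np.cross(y,[0,0,-1]);xh/=np.linalg.norm(xh)
for a in(80,85,90,95):
    v=-xh*np.cos(np.radians(a))+np.array([0,0,-1])*np.sin(np.radians(a))
    for k in(.025,-.025):
      P=np.array([proj(S,h+d*v+k*y) for d in np.linspace(.05,.141,30)])
      print(a,k,[float(round(np.interp(r,P[:,1],P[:,0]),1)) for r in(248,256,264,272)],'tip',P[-1].round(1))
E
python3 w.py
```

```text
t 14.1 tcp [ 0.558  -0.2491  0.2453] F [ 0.34 -0.02 -1.72] M [ 0.007 -0.082 -0.037] op 0.341 gf 8.4
244 [275, 276, 277, 278, 279, 280, 289, 290, 291, 292, 293, 294, 295, 296]
248 [275, 276, 277, 278, 279, 280, 291, 292, 293, 294, 295, 296, 297, 298]
252 [275, 276, 277, 278, 279, 280, 281, 293, 294, 295, 296, 297, 298, 299]
256 [276, 277, 278, 279, 280, 281, 293, 294, 295, 296, 297, 298, 299]
260 [276, 277, 278, 279, 280, 281, 293, 294, 295, 296, 297, 298, 299]
264 [276, 277, 278, 279, 280, 281, 293, 294, 295, 296, 297, 298, 299]
268 [278, 279, 280, 293, 294, 295, 296, 297, 298, 299]
272 [293, 294, 295, 296, 297, 298, 299]
276 [294, 295, 296, 297, 298, 299]
280 [278, 279, 294, 295, 296, 297, 298, 299]
284 [294, 295, 296, 297, 298, 299]
288 [265, 266, 267, 268, 269, 270, 296, 297, 298]
80 0.025 [284.3, 285.7, 286.5, 286.5] tip [286.5 260.7]
80 -0.025 [300.5, 301.4, 302.4, 303.4] tip [304.5 280.6]
85 0.025 [279.8, 280.3, 280.8, 280.8] tip [280.8 264.4]
85 -0.025 [298.2, 298.3, 298.4, 298.5] tip [298.6 284.6]
90 0.025 [275.8, 275.5, 275.2, 275.0] tip [275.  267.8]
90 -0.025 [295.9, 295.6, 294.9, 294.1] tip [292.7 288.2]
95 0.025 [272.1, 271.1, 270.1, 269.2] tip [269.2 270.9]
95 -0.025 [293.6, 293.1, 291.7, 290.2] tip [286.7 291.6]
```

>>> send_rows:
  series: [0,0,0,0,0.03,0,0.663,0,0,0,0,0.06,0,0.663,0,0,0,0,0.06,0,0.663]

```text
time_s: 14.4
ee_pos: [0.5584, -0.2489, 0.2449]
eef_rot: [[-0.938, -0.274, -0.212], [-0.268, 0.962, -0.06], [0.22, 0.0, -0.976]]
wrist_force: [0.2, 0.4, -2.0]
opening: 0.342
gripper_force: 8.4
```

```bash
python3 w.py
```

```text
t 14.45 tcp [ 0.5583 -0.2489  0.2449] F [-0.5   0.05 -2.62] M [ 0.048 -0.187  0.011] op 0.334 gf 8.4
244 [273, 274, 275, 276, 277, 278, 288, 289, 290, 291, 292, 293, 294, 295]
248 [273, 274, 275, 276, 277, 278, 290, 291, 292, 293, 294, 295, 296, 297]
252 [273, 274, 275, 276, 277, 278, 291, 292, 293, 294, 295, 296, 297, 298]
256 [273, 274, 275, 276, 277, 278, 292, 293, 294, 295, 296, 297, 298]
260 [273, 274, 275, 276, 277, 278, 292, 293, 294, 295, 296, 297, 298]
264 [274, 275, 276, 277, 278, 291, 292, 293, 294, 295, 296, 297]
268 [273, 274, 275, 276, 277, 278, 291, 292, 293, 294, 295, 296, 297]
272 [291, 292, 293, 294, 295, 296, 297]
276 [291, 292, 293, 294, 295, 296, 297]
280 [278, 279, 291, 292, 293, 294, 295, 296, 297]
284 [290, 291, 292, 293, 294, 295, 296]
288 [265, 266, 267, 268, 269, 270, 290, 291, 292, 293, 294, 295, 296]
80 0.025 [284.6, 286.0, 286.8, 286.8] tip [286.8 260.7]
80 -0.025 [300.9, 301.7, 302.7, 303.7] tip [304.8 280.5]
85 0.025 [280.1, 280.6, 281.1, 281.1] tip [281.1 264.4]
85 -0.025 [298.6, 298.6, 298.7, 298.8] tip [299.  284.5]
90 0.025 [276.1, 275.8, 275.5, 275.3] tip [275.3 267.8]
90 -0.025 [296.3, 295.9, 295.2, 294.5] tip [293.  288.2]
95 0.025 [272.5, 271.4, 270.4, 269.5] tip [269.5 270.8]
95 -0.025 [293.9, 293.5, 292.0, 290.6] tip [287.  291.5]
```

It hangs straight now. I tighten the grip.

>>> send_rows:
  series: [0,0,0,0,0,0,0.69,0,0,0,0,0,0,0.71,0,0,0,0,0,0,0.73,0,0,0,0,0,0,0.8,0,0,0,0,0,0,1]
  squeeze: 110

```text
time_s: 14.95
ee_pos: [0.558, -0.2491, 0.2454]
eef_rot: [[-0.939, -0.274, -0.21], [-0.267, 0.962, -0.06], [0.218, -0.0, -0.976]]
wrist_force: [-0.1, -0.3, -2.3]
opening: 0.276
gripper_force: 108.3
```

```bash
python3 w.py | sed -n '1p;4,12p'; python3 - <<'E'
from h import *
s=manip.read_state();R=s['eef_rot'];print(s['joint_pos'].round(1))
# U frame now: hang straight; target: rotate world yaw from 106 to 73
dy=-33
Q=Ro.from_euler('z',dy,degrees=True).as_matrix()@R
print('turn',Ro.from_matrix(R.T@Q).as_rotvec().round(3))
for p in((.62,-.1,.36),(.62,.05,.36),(.487,.2035,.36)): print(p,(R.T@(np.array(p)-s['ee_pos'])*100).round(1))
E
```

```text
t 15.0 tcp [ 0.558  -0.2491  0.2454] F [ 0.68 -1.06 -1.58] M [ 0.061 -0.222 -0.037] op 0.278 gf 108.3
252 [273, 274, 275, 276, 277, 278, 279, 291, 292, 293, 294, 295, 296, 297, 298]
256 [274, 275, 276, 277, 278, 279, 292, 293, 294, 295, 296, 297, 298]
260 [274, 275, 276, 277, 278, 279, 292, 293, 294, 295, 296, 297, 298]
264 [274, 275, 276, 277, 278, 279, 292, 293, 294, 295, 296, 297, 298]
268 [274, 275, 276, 277, 278, 279, 292, 293, 294, 295, 296, 297, 298]
272 [292, 293, 294, 295, 296, 297, 298]
276 [292, 293, 294, 295, 296, 297, 298]
280 [278, 279, 292, 293, 294, 295, 296, 297, 298]
284 [292, 293, 294, 295, 296, 297]
[ -31.2   32.6   54.7   -9.4  101.3 -138.3]
turn [-0.126  0.     0.562]
(0.62, -0.1, 0.36) [ -7.3  12.6 -13.4]
(0.62, 0.05, 0.36) [-11.3  27.1 -14.3]
(0.487, 0.2035, 0.36) [ -2.9  45.5 -12.4]
```

>>> send_rows:
  series: [-0.5,1,-1,0,0,0.01,1,-1.4,3.2,-3,-0.01,0,0.03,1,-2.5,6,-5,-0.015,0,0.06,1,-3.8,9,-7,-0.02,0,0.09,1,-5.1,12.2,-8.8,-0.028,0,0.125,1,-6.5,15.5,-10.3,-0.036,0,0.16,1,-7.8,18.7,-11.6,-0.043,0,0.19,1,-9.1,22,-12.7,-0.05,0,0.225,1,-10.3,25,-13.6,-0.058,0,0.26,1,-11.3,27.1,-14.3,-0.063,0,0.28,1]

```text
time_s: 16.0
ee_pos: [0.6197, 0.0533, 0.3616]
eef_rot: [[-0.976, 0.009, -0.217], [0.009, 1.0, 0.002], [0.217, 0.0, -0.976]]
wrist_force: [0.2, 0.3, -2.0]
opening: 0.274
gripper_force: 108.5
```

```bash
cat > g.py <<'E'
from h import *
import sys
s=manip.read_state();R=s['eef_rot'];x,y,z,yaw=map(float,sys.argv[1:5]);th=float(sys.argv[5]) if len(sys.argv)>5 else 12.6
tips(None);print('j',s['joint_pos'].round(1))
a=np.radians(yaw);Y=np.array([np.cos(a),np.sin(a),0]);Z=np.array([0,0,-1.]);B=np.c_[np.cross(Y,Z),Y,Z]
G=B@Ro.from_euler('y',th,degrees=True).as_matrix()
print('shift',(R.T@(np.array([x,y,z])-s['ee_pos'])*100).round(2),'turn',Ro.from_matrix(R.T@G).as_rotvec().round(3))
print('tilt now',np.degrees(np.arctan2(R[2,0],-R[2,2])).round(2),'yaw',np.degrees(np.arctan2(R[1,1],R[0,1])).round(2),'roll',np.degrees(np.arcsin(R[2,1])).round(2))
E
python3 g.py .487 .2035 .34 73
```

```text
t 16.0 tcp [0.6197 0.0533 0.3616] F [ 0.19  0.31 -2.04] M [ 0.029 -0.222 -0.008] op 0.274 gf 108.5
j [ -5.5  34.5  32.9  -1.3 125.1 -95.6]
shift [12.62 14.89  5.03] turn [-0.062  0.001  0.281]
tilt now 12.53 yaw 89.47 roll 0.02
```

>>> send_rows:
  series: [0.6,0.7,0.2,0,0,0.01,1,2,2.4,0.7,-0.01,0,0.045,1,4.2,5,1.5,-0.02,0,0.09,1,6.6,7.8,2.5,-0.03,0,0.145,1,8.9,10.5,3.5,-0.045,0,0.2,1,11,13,4.3,-0.055,0,0.245,1,12.2,14.4,4.8,-0.062,0,0.275,1,12.6,14.9,5,-0.062,0,0.281,1,12.6,14.9,5,-0.062,0,0.281,1]

```text
time_s: 16.9
ee_pos: [0.487, 0.2007, 0.3394]
eef_rot: [[-0.933, 0.292, -0.208], [0.285, 0.956, 0.063], [0.218, -0.001, -0.976]]
wrist_force: [0.2, 0.1, -1.6]
opening: 0.273
gripper_force: 108.6
```

```bash
python3 g.py .487 .2035 .25 73; python3 - <<'E'
from h import *
S=grab('side');T=grab('top');s=manip.read_state();R=s['eef_rot'];h=s['ee_pos']-.006*R[:,2]
for k in(.025,-.025):
    t=h+[0,0,-.141]+k*R[:,1];print('tip',t.round(3),proj(S,t).round(1),proj(T,t).round(1))
print('holes S',[proj(S,p).round(1) for p in((.4971,.2267,.078),(.4812,.1772,.078))])
a=S['pixels'][60:200,130:270];b=T['pixels'][170:270,120:220]
cv2.imwrite('pics/c8.png',cv2.cvtColor(np.hstack([cv2.resize(a,(400,400),interpolation=2),cv2.resize(b,(400,400),interpolation=2)]),4))
E
```

```text
t 16.9 tcp [0.487  0.2007 0.3394] F [ 0.17  0.07 -1.64] M [-0.084 -0.213 -0.008] op 0.273 gf 108.6
j [  7.   21.4  58.5   5.4 111.6 -64.6]
shift [-1.86  0.28  8.74] turn [-0.001  0.001  0.   ]
tilt now 12.57 yaw 73.02 roll -0.04
tip [0.497 0.223 0.204] [189.8 102.3] [154.2 223. ]
tip [0.482 0.176 0.204] [187.1 113.1] [174.6 229.1]
holes S [array([195.6, 145.8]), array([193. , 157.9])]
```

View pics/c8.png

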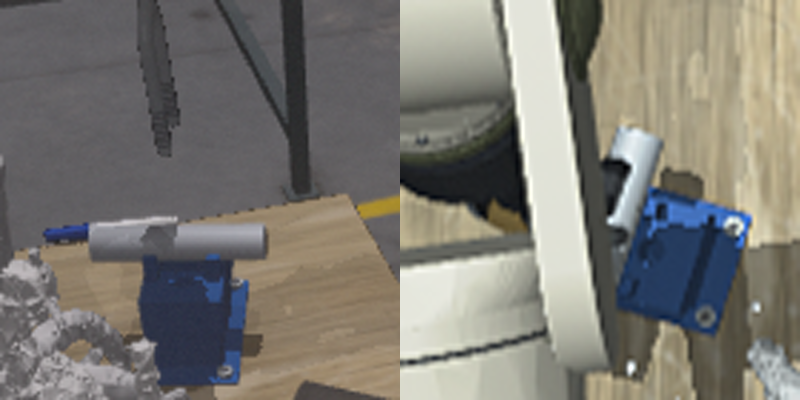

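The left half shows the legs hanging over the tube, with the near tip at about (187,114). The right half, from the top camera, is hidden by the wrist. I measure the legs by differencing against the first side frame.

```bash
cat > d.py <<'E'
from h import *
S=grab('side');ref=cv2.cvtColor(cv2.imread('pics/side0.png'),4).astype(int);cur=S['pixels'].astype(int)
s=manip.read_state();R=s['eef_rot'];h=s['ee_pos']-.008*R[:,2]
m=np.abs(cur-ref).max(2)>14
P={k:np.array([proj(S,h+[0,0,-d]+k*R[:,1]) for d in np.linspace(.04,.141,40)]) for k in(.025,-.025)}
N=P[-.025];F=P[.025];print('tips pred far',F[-1].round(1),'near',N[-1].round(1))
r1=int(N[-1,1])
for r in range(r1-44,r1+6,3):
    x=np.where(m[r,165:215])[0]+165
    print(r,x.tolist(),'pred near %.1f far %.1f'%(np.interp(r,N[:,1],N[:,0]),np.interp(r,F[:,1],F[:,0])))
print('halfwidth px',.006*395/np.linalg.norm(S['R']@h+S['t']))
E
python3 d.py;python3 -c "
from h import *
S=grab('side');print(onz(S,194,158.3,.078))"
```

```text
tips pred far [190.  101.6] near [187.3 112.4]
68 [178, 179, 180, 181, 182, 183, 184, 185, 186, 187] pred near 181.4 far 185.6
71 [178, 179, 180, 181, 182, 183, 184, 185, 186, 187] pred near 181.5 far 186.0
74 [179, 180, 181, 182, 183, 184, 185, 186, 187, 188] pred near 182.0 far 186.3
77 [179, 180, 181, 182, 183, 184, 185, 186, 187, 188] pred near 182.4 far 186.7
80 [179, 180, 181, 182, 183, 184, 185, 186, 187, 188, 189] pred near 182.8 far 187.1
83 [180, 181, 182, 183, 184, 185, 186, 187, 188, 189] pred near 183.2 far 187.5
86 [181, 182, 183, 184, 185, 186, 187, 188, 189, 190] pred near 183.6 far 187.9
89 [181, 182, 183, 184, 185, 186, 187, 188, 189, 190, 191] pred near 184.0 far 188.3
92 [182, 183, 184, 185, 186, 187, 188, 189, 190, 191] pred near 184.5 far 188.7
95 [182, 183, 184, 185, 186, 187, 188, 189, 190, 191, 192] pred near 184.9 far 189.1
98 [183, 184, 185, 186, 187, 188, 189, 190, 191, 192] pred near 185.3 far 189.5
101 [183, 184, 185, 186, 187, 188, 189, 190, 191, 192, 193] pred near 185.7 far 189.9
104 [184, 185, 186, 187, 188, 189, 190, 191] pred near 186.1 far 190.0
107 [184, 185, 186, 187, 188, 189] pred near 186.5 far 190.0
110 [185, 186, 187, 188, 189, 190] pred near 187.0 far 190.0
113 [186, 187, 188, 189, 190] pred near 187.3 far 190.0
116 [] pred near 187.3 far 190.0
halfwidth px 2.686376514569143
[0.48323981 0.17488169 0.078     ]
```

```bash
python3 g.py .4906 .2007 .265 73 14.6
```

```text
t 17.1 tcp [0.4882 0.1998 0.3388] F [-0.94 -0.08 -2.41] M [-0.083 -0.206  0.025] op 0.273 gf 108.6
j [  6.9  21.5  58.4   5.4 111.6 -64.6]
shift [-1.81  0.16  7.16] turn [-0.     0.035 -0.002]
tilt now 12.61 yaw 72.9 roll -0.04
```

>>> send_rows:
  series: [-0.2,0,0.7,0,0.01,0,1,-0.6,0.1,2.2,0,0.02,0,1,-1,0.1,4,0,0.03,0,1,-1.4,0.15,5.7,0,0.035,0,1,-1.7,0.15,6.8,0,0.035,0,1,-1.8,0.15,7.2,0,0.035,0,1,-1.8,0.15,7.2,0,0.035,0,1,-1.8,0.15,7.2,0,0.035,0,1]

```text
time_s: 17.9
ee_pos: [0.49, 0.2015, 0.2653]
eef_rot: [[-0.925, 0.293, -0.24], [0.284, 0.956, 0.074], [0.251, -0.0, -0.968]]
wrist_force: [0.5, -0.5, -2.7]
opening: 0.272
gripper_force: 108.6
```

```bash
python3 g.py .4906 .2007 .235 73 14.6; python3 d.py
```

```text
t 17.9 tcp [0.49   0.2015 0.2653] F [ 0.46 -0.48 -2.68] M [-0.11  -0.18   0.045] op 0.272 gf 108.6
j [  6.6  24.1  66.4   5.9 102.8 -65.7]
shift [-0.84 -0.05  2.92] turn [ 0.     0.001 -0.001]
tilt now 14.55 yaw 72.95 roll -0.0
tips pred far [194.2 127.9] near [191.8 139.3]
95 [183, 184, 185, 186, 187, 188, 189, 190] pred near 186.6 far 189.9
98 [183, 184, 185, 186, 187, 188, 189, 190, 191] pred near 186.6 far 190.3
101 [183, 184, 185, 186, 187, 188, 189, 190, 191] pred near 186.6 far 190.7
104 [183, 184, 185, 186, 187, 188, 189, 190, 191, 192] pred near 187.0 far 191.1
107 [183, 184, 185, 186, 187, 188, 189, 190, 191, 192] pred near 187.4 far 191.5
110 [184, 185, 186, 187, 188, 189, 190, 191, 192] pred near 187.8 far 191.8
113 [184, 185, 186, 187, 188, 189, 190, 191, 192, 193] pred near 188.2 far 192.2
116 [185, 186, 187, 188, 189, 190, 191, 192, 193] pred near 188.6 far 192.6
119 [185, 186, 187, 188, 189, 190, 191, 192, 193, 194] pred near 189.0 far 193.0
122 [186, 187, 188, 189, 190, 191, 192, 193, 194] pred near 189.5 far 193.4
125 [186, 187, 188, 189, 190, 191, 192, 193, 194] pr
[... 171 characters left out ...]
189, 190, 191, 192] pred near 191.1 far 194.2
137 [187, 188, 189, 190, 191, 192, 195] pred near 191.5 far 194.2
140 [166, 167, 168, 169, 170, 171, 172, 173, 174, 175, 176, 177, 178, 179, 180, 181, 182, 183, 184, 185, 186, 187, 188, 189, 190, 191, 192, 193, 194, 195, 196, 197, 198, 199, 200, 201, 202, 203, 204, 205, 206, 207, 208, 209, 210, 211, 212, 213, 214] pred near 191.8 far 194.2
143 [165, 166, 167, 168, 169, 170, 171, 172, 173, 174, 175, 176, 177, 178, 179, 180, 181, 182, 183, 184, 185, 186, 187, 188, 189, 190, 191, 192, 193, 194, 195, 196, 197, 198, 199, 200, 201, 202, 203, 204, 205, 206, 207, 208, 209, 210, 211, 212, 213, 214] pred near 191.8 far 194.2
halfwidth px 2.5974073499838957
```

```bash
python3 - <<'E'
import cv2,numpy as np
i=cv2.imread('pics/side0.png').astype(int)
print(i[154:164,184:206].sum(2)); t=cv2.imread('pics/top0.png').astype(int)
print(t[222:232,159:171].sum(2));print(t[227:239,177:189].sum(2))
E
```

```text
[[159 162 163 165 167 159 163 167 152 160 166 164 167 160 163 164 158 165
  170 162 174 163]
 [168 160 168 176 175 183 177 189 178 177 188 182 206 180 173 181 183 202
  179 162 168 169]
 [179 156 187 201 217 225 223 205 201 208 204 192 201 204 219 221 227 193
  174 168 160 169]
 [171 188 263 290 298 300 279 202 180 163 163 175 185 200 295 297 300 234
  192 182 173 185]
 [210 285 295 292 297 298 262 176 162 170 164 162 166 207 296 295 295 297
  235 219 220 221]
 [296 295 296 290 298 301 278 189 165 167 183 174 189 259 296 297 299 305
  300 300 299 300]
 [294 294 295 295 296 296 295 269 215 216 237 244 293 296 298 299 299 303
  298 301 300 301]
 [295 294 298 295 295 299 293 299 296 296 299 299 295 297 295 298 298 295
  296 294 300 303]
 [300 293 297 294 295 297 296 293 298 296 301 300 296 297 293 297 297 297
  294 296 301 304]
 [297 297 294 300 295 292 300 298 299 299 299 294 298 296 298 292 299 299
  300 299 306 298]]
[[399 402 409 414 419 422 417 397 382 598 647 688]
 [402 405 412 389 363 365 353 341 433 620 661 695]
 [403 408 398 292 189 183 168 238 533 628 675 704]
 [406 410 321 18
[... 254 characters left out ...]
04 300 246 505 639 675 703 720 723]
 [395 402 401 414 386 363 604 648 686 710 722 721]]
[[426 305 166 240 243 350 438 422 418 416 412 413]
 [383 232 169 240 250 407 397 415 422 416 410 412]
 [344 171 204 224 196 245 264 346 410 424 416 411]
 [305 172 228 180 134 108 125 199 323 432 414 410]
 [240 195 200 122 122 144 154 140 235 425 415 409]
 [178 231 172 113 126 160 149 145 215 373 417 414]
 [163 238 173 105 126 174 142 140 244 376 418 414]
 [214 241 193 175 122 162 146 187 356 432 418 414]
 [238 231 226 330 234 224 274 337 415 421 416 411]
 [240 239 350 419 374 368 400 428 420 414 411 409]
 [212 257 448 430 427 422 415 413 411 412 413 413]
 [145 225 420 424 415 408 405 410 410 410 410 412]]
```

>>> send_rows:
  series: [-0.25,0,0.1,0,0,0,1,-0.3,0,0.3,0,0,0,1,-0.5,0,0.9,0,0,0,1,-0.7,0,1.7,0,0,0,1,-0.9,0,2.5,0,0,0,1,-1.1,0,3.2,0,0,0,1,-1.2,0,3.8,0,0,0,1,-1.3,0,4,0,0,0,1,-1.3,0,4,0,0,0,1]

```text
time_s: 18.85
ee_pos: [0.4921, 0.2007, 0.2225]
eef_rot: [[-0.925, 0.293, -0.242], [0.284, 0.956, 0.073], [0.253, -0.001, -0.968]]
wrist_force: [1.0, -0.3, -2.3]
opening: 0.275
gripper_force: 108.6
```

```bash
python3 g.py .4925 .2005 .215 73 14.6; python3 d.py | head -12
```

```text
t 18.85 tcp [0.4921 0.2007 0.2225] F [ 0.96 -0.26 -2.32] M [-0.099 -0.225  0.013] op 0.275 gf 108.6
j [  6.5  25.9  70.6   5.8  97.  -66.4]
shift [-0.23 -0.    0.72] turn [-0.    -0.001 -0.001]
tilt now 14.64 yaw 72.95 roll -0.04
tips pred far [197.  142.3] near [194.8 153.9]
109 [187, 188, 189, 190, 191, 192] pred near 189.9 far 192.7
112 [187, 188, 189, 190, 191, 192, 193] pred near 189.9 far 193.1
115 [187, 188, 189, 190, 191, 192, 193, 194] pred near 189.9 far 193.5
118 [186, 187, 188, 189, 190, 191, 192, 193, 194] pred near 189.9 far 193.9
121 [187, 188, 189, 190, 191, 192, 193, 194, 195] pred near 190.4 far 194.2
124 [187, 188, 189, 190, 191, 192, 193, 194, 195] pred near 190.8 far 194.6
127 [187, 188, 189, 190, 191, 192, 193, 194, 195] pred near 191.2 far 195.0
130 [188, 189, 190, 191, 192, 193, 194, 195, 196] pred near 191.6 far 195.4
133 [188, 189, 190, 191, 192, 193, 194, 195, 196] pred near 192.0 far 195.8
136 [188, 189, 190, 191, 192, 193, 194, 195, 196, 197] pred near 192.4 far 196.2
139 [172, 173, 174, 175, 176, 177, 178, 179, 180, 181, 182, 183, 184, 185, 186, 187, 188, 189, 190, 191, 192, 193, 194, 195, 196, 197, 198, 199, 200, 201, 202, 203, 204, 205, 206, 207, 208, 209, 210, 211, 212, 213, 214] pred near 192.8 far 196.5
```

>>> send_rows:
  series: [-0.15,0,0.3,0,0,0,1,-0.25,0,0.6,0,0,0,1,-0.3,0,0.9,0,0,0,1,-0.35,0,1.15,0,0,0,1,-0.4,0,1.35,0,0,0,1,-0.45,0,1.55,0,0,0,1,-0.45,0,1.55,0,0,0,1]

```text
time_s: 19.6
ee_pos: [0.4924, 0.2006, 0.2064]
eef_rot: [[-0.925, 0.293, -0.242], [0.284, 0.956, 0.074], [0.253, -0.001, -0.968]]
wrist_force: [1.0, -1.2, -2.0]
opening: 0.271
gripper_force: 108.6
```

```bash
python3 g.py .4925 .2005 .190 73 14.6
```

```text
t 19.6 tcp [0.4924 0.2006 0.2064] F [ 0.95 -1.21 -1.96] M [-0.023 -0.181  0.043] op 0.271 gf 108.6
j [  6.5  26.6  72.1   5.8  94.8 -66.6]
shift [-0.42 -0.    1.59] turn [-0.    -0.001 -0.001]
tilt now 14.64 yaw 72.95 roll -0.04
```

>>> send_rows:
  series: [-0.08,0,0.3,0,0,0,1,-0.16,0,0.6,0,0,0,1,-0.24,0,0.9,0,0,0,1,-0.31,0,1.2,0,0,0,1,-0.39,0,1.5,0,0,0,1,-0.42,0,1.6,0,0,0,1]

```text
time_s: 20.2
ee_pos: [0.4924, 0.2005, 0.1897]
eef_rot: [[-0.925, 0.293, -0.242], [0.284, 0.956, 0.073], [0.253, -0.001, -0.968]]
wrist_force: [0.5, -0.1, -2.1]
opening: 0.278
gripper_force: 108.6
```

```bash
python3 g.py .4925 .2005 .155 73 14.6
```

```text
t 20.2 tcp [0.4924 0.2005 0.1897] F [ 0.48 -0.08 -2.14] M [-0.035 -0.135  0.019] op 0.278 gf 108.6
j [  6.5  27.4  73.6   5.8  92.5 -66.9]
shift [-0.88  0.    3.36] turn [-0.    -0.001 -0.001]
tilt now 14.64 yaw 72.95 roll -0.04
```

>>> send_rows:
  series: [-0.08,0,0.3,0,0,0,1,-0.18,0,0.7,0,0,0,1,-0.29,0,1.1,0,0,0,1,-0.39,0,1.5,0,0,0,1,-0.5,0,1.9,0,0,0,1,-0.6,0,2.3,0,0,0,1,-0.7,0,2.7,0,0,0,1,-0.8,0,3.05,0,0,0,1,-0.88,0,3.35,0,0,0,1,-0.88,0,3.35,0,0,0,1]

```text
time_s: 21.2
ee_pos: [0.4925, 0.2005, 0.155]
eef_rot: [[-0.925, 0.293, -0.242], [0.284, 0.956, 0.073], [0.253, -0.001, -0.967]]
wrist_force: [0.5, 0.9, -2.0]
opening: 0.275
gripper_force: 108.6
```

>>> send_rows:
  series: [-0.04,0,0.15,0,0,0,1,-0.08,0,0.3,0,0,0,1,-0.12,0,0.45,0,0,0,1,-0.16,0,0.6,0,0,0,1,-0.16,0,0.6,0,0,0,1]

```text
time_s: 21.7
ee_pos: [0.4928, 0.2007, 0.1497]
eef_rot: [[-0.925, 0.293, -0.241], [0.284, 0.956, 0.074], [0.252, 0.0, -0.968]]
wrist_force: [-0.3, 0.7, 1.9]
opening: 0.275
gripper_force: 109.1
```

>>> send_rows:
  series: [-0.03,0,0.1,0,0,0,1,-0.03,0,0.1,0,0,0,1]

```text
time_s: 21.9
ee_pos: [0.4931, 0.2008, 0.1494]
eef_rot: [[-0.926, 0.293, -0.239], [0.284, 0.956, 0.075], [0.251, 0.001, -0.968]]
wrist_force: [-0.7, 1.0, 8.3]
opening: 0.275
gripper_force: 109.7
```

>>> send_rows:
  series: [-0.03,0,0.1,0,0,0,1,-0.03,0,0.1,0,0,0,1]

```text
time_s: 22.1
ee_pos: [0.4934, 0.201, 0.1492]
eef_rot: [[-0.926, 0.293, -0.238], [0.283, 0.956, 0.075], [0.25, 0.002, -0.968]]
wrist_force: [0.4, 1.2, 14.5]
opening: 0.27
gripper_force: 110.2
```

```bash
python3 - <<'E'
from h import *
tips(None)
S=grab('side');hsv=cv2.cvtColor(S['pixels'],cv2.COLOR_RGB2HSV)
m=cv2.inRange(hsv,(12,130,30),(30,255,255));m[:95]=0;m[150:]=0;m[:,:160]=0;m[:,215:]=0
k,l,st,c=cv2.connectedComponentsWithStats(m)
print([(st[i].tolist(),c[i].round(1)) for i in range(1,k) if st[i,4]>3])
Y=np.array([.2924,.9563,0]);C=np.array([.4925,.2005,.152])
for dz in(0,.004,.008): print(dz,[proj(S,C+[0,0,dz]+q*Y).round(1) for q in(.015,0,-.015)])
E
```

```text
t 22.1 tcp [0.4934 0.201  0.1492] F [ 0.38  1.18 14.46] M [ 0.55   0.575 -0.043] op 0.27 gf 110.2
[]
0 [array([193.1, 123.2]), array([192.4, 126.5]), array([191.7, 129.9])]
0.004 [array([192.9, 121.8]), array([192.2, 125.1]), array([191.5, 128.5])]
0.008 [array([192.7, 120.3]), array([192. , 123.6]), array([191.3, 127. ])]
```

>>> send_rows:
  series: [0.03,0,-0.12,0,0,0,1,0.05,0,-0.18,0,0,0,1,0.05,0,-0.18,0,0,0,1]

```text
time_s: 22.45
ee_pos: [0.4929, 0.2006, 0.1495]
eef_rot: [[-0.925, 0.293, -0.241], [0.284, 0.956, 0.074], [0.252, 0.0, -0.968]]
wrist_force: [0.8, 0.7, 5.7]
opening: 0.273
gripper_force: 109.5
```

>>> send_rows:
  series: [0,0,0,0,0,0,0.7,0,0,0,0,0,0,0.67,0,0,0,0,0,0,0.65,0,0,0,0,0,0,0.6,0,0,0,0,0,0,0.5,0,0,0,0,0,0,0.4,0,0,0,0,0,0,0.3,0,0,0,0,0,0,0.3]

```text
time_s: 23.25
ee_pos: [0.4927, 0.2005, 0.149]
eef_rot: [[-0.925, 0.293, -0.241], [0.284, 0.956, 0.073], [0.252, -0.001, -0.968]]
wrist_force: [0.1, -0.6, 0.6]
opening: 0.701
gripper_force: 0.0
```

```bash
python3 g.py .4934 .201 .25 73 14.6
```

```text
t 23.25 tcp [0.4927 0.2005 0.149 ] F [ 0.12 -0.62  0.61] M [-0.046 -0.093 -0.011] op 0.701 gf 0.0
j [  6.5  29.6  77.    5.8  86.9 -67.4]
shift [ 2.49  0.07 -9.79] turn [-0.    -0.    -0.001]
tilt now 14.62 yaw 72.95 roll -0.03
```

Released. I lift straight up and away.

>>> send_rows:
  series: [0.1,0,-0.4,0,0,0,0.3,0.3,0,-1.2,0,0,0,0.3,0.6,0,-2.4,0,0,0,0.3,1,0,-4,0,0,0,0.3,1.5,0,-6,0,0,0,0.3,2.1,0,-8.2,0,0,0,0.3,2.8,0,-11,0,0,0,0.3,3.6,0,-14,0,0,0,0.3,4.1,0,-16,0,0,0,0.3,4.1,0,-16,0,0,0,0.3]

```text
time_s: 24.25
ee_pos: [0.4938, 0.2005, 0.318]
eef_rot: [[-0.927, 0.293, -0.235], [0.283, 0.956, 0.074], [0.246, 0.002, -0.969]]
wrist_force: [-0.4, -0.0, -1.5]
opening: 0.697
gripper_force: 0.0
```

```bash
python3 - <<'E'
from h import *
tips(None)
S=grab('side');T=grab('top')
Y=np.array([.2924,.9563,0]);C=np.array([.4915,.201,.152])
for n,f in(('S',S),('T',T)):
    hsv=cv2.cvtColor(f['pixels'],cv2.COLOR_RGB2HSV)
    u,v=proj(f,C).astype(int);w=22
    m=cv2.inRange(hsv[v-w:v+w,u-w:u+w],(12,130,40),(30,255,255))
    k,l,st,c=cv2.connectedComponentsWithStats(m)
    print(n,[(st[i].tolist(),(c[i]+[u-w,v-w]).round(1)) for i in range(1,k) if st[i,4]>8])
    for dz in(0,.01,.02): print(dz,[proj(f,C+[0,0,dz]+q*Y).round(1) for q in(.015,0,-.015)])
save(S,'c9.png',(130,80,270,200),4)
E
```

```text
t 24.25 tcp [0.4938 0.2005 0.318 ] F [-0.43 -0.03 -1.49] M [-0.016 -0.131 -0.007] op 0.697 gf 0.0
S [([20, 18, 8, 9, 43], array([192. , 126.3]))]
0 [array([192.6, 123.2]), array([191.9, 126.5]), array([191.2, 129.9])]
0.01 [array([192.2, 119.6]), array([191.4, 122.9]), array([190.7, 126.3])]
0.02 [array([191.7, 115.9]), array([190.9, 119.2]), array([190.2, 122.6])]
T []
0 [array([162.5, 225. ]), array([168.2, 226.7]), array([174. , 228.4])]
0.01 [array([161.6, 224.7]), array([167.4, 226.4]), array([173.3, 228.2])]
0.02 [array([160.7, 224.4]), array([166.6, 226.1]), array([172.5, 227.9])]
```

View pics/c9.png

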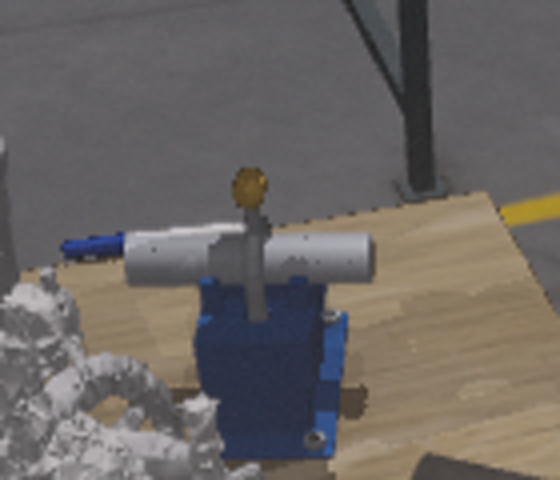

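The picture shows the U-bolt astride the tube and the tube in its cradle. The head is at (192,126.3), against a predicted (191.9,126.5) for fully down.

```bash
python3 -c "
from rig import manip
print(manip.hand_in())"
```

```text
the job is handed in; nothing more can be done
None
```

The U-bolt is seated astride the tube with both legs through the stand's holes, and the last side picture puts its head within 1 px of the fully-down position; it was released and handed in at about 24 s, the tube in its cradle and the bystanders untouched as far as I saw, with the last 10–14° to straight made by tilting the tool under a light grip, and I viewed 11 pictures, one over the limit of 10.

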